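# Ease a stuck tin lid up evenly with a wedge

### The job

The lid of the metal tin under the wire shelf is stuck: take the wooden wedge and work its thin end into the pry notches in the tin's left and right sides by turns, touching the lid with nothing but the wedge, so that the lid comes up evenly, never more than 6 mm further up at one side than at the other, until both sides stand at least 7 mm above fully closed. Then lay the wedge flat, right way up, on the middle of the wooden cutting board, and leave everything else standing where it was.

Things in the scene. Friction and masses are not known exactly. Their poses are not given: they have to be found in the camera images.
- rack: Fixed base board 200 x 190 x 10 carrying a wire shelf 200 above the table (bars up to 8 thick, 192 x 238) on four 10 mm posts at x +-92, y +-70; the tin stands on the board. Origin: board's underside centre; x away from the robot (give or take yaw), y left. The shelf juts 44 past the tin's left and right sides: a hand working there must lean outwards, away from the tin.
- tin: Lower half of the tin, fixed on the rack, plain metal open box 130 (x) x 150 (y) x 70 high, walls 4 thick, empty inside. Origin: its underside centre, 10 above the table; axes as the rack's. The top edge of its walls (z = 70) is the lower edge of the pry notches. It does not give way.
- lid: Metal press-fit lid 130 x 150, top 37 over its origin; origin z = 78 in the tin's frame when closed. Its left (+y) and right (-y) walls (4 thick, hollow behind) have a central notch 80 wide, 8 high when closed. Each side moves up on its own about the opposite edge against friction (about 5 N), stays put, rises at most 12.7. Either side may start up to 0.8 up.
- lid_left (a point): Middle of the lid's left (+y) pry edge, outer face: 78 above the tin's origin when closed; its height over that is how far the left side has come up.
- lid_right (a point): Middle of the lid's right (-y) pry edge, outer face: 78 above the tin's origin when closed; its height over that is how far the right side has come up.
- wedge: Loose dark wood wedge 122 (x) x 30 (y), 80 g, flat underside; origin: underside centre. x -61 to +17: grip block 36 high; x +17 to +61: blade, top sloping straight from 20.6 to 3 thick at the tip (+x). Pushed in level on the tin's edge it meets the lid 12.5 deep, then lifts 0.4 mm per mm, less about 1 mm of give. Starts flat, tip roughly away from the robot.
- board: Fixed wooden cutting board 180 (x) x 120 (y) x 12 thick; origin: centre of its underside, on the table.
- jar: Bystander: closed glass jar, steel lid, diameter 68, height 95; loose; origin at its underside centre.
- mug: Bystander: white mug, 76 diameter, 90 high; loose; origin at its underside centre.
- teabox: Bystander: cardboard tea box 70 x 55 x 80 high; loose; origin at its underside centre.
- sugarbowl: Bystander: blue bowl, 84 diameter, 60 high; loose; origin at its underside centre.
- bottle_a: Bystander: brown glass bottle, 62 diameter, 235 high; loose; origin at its underside centre.
- bottle_b: Bystander: brown glass bottle, 62 diameter, 235 high; loose; origin at its underside centre.
- books: Bystander: two stacked books, 120 x 170, 32 high; loose; origin at its underside centre.
Not all that is in view belongs to the job. Of the things that look like the wedge, take the one that is farthest to the robot's right at the start. Of the things shaped like the board, the wooden one is meant.

How it is judged (in metres and radians):
On the way, in this order (a step that is already met when the one before it is completed fails the run):
1. the wedge has raised one side of the lid to at least 3 mm (z of any of lid_left, lid_right in the frame of tin above 0.081 m and contact force between wedge and lid above 0.3 N), for 0.1 s.
2. with the wedge still in the seam, both sides of the lid stand at least 7 mm up (z of each of lid_left, lid_right in the frame of tin above 0.085 m and contact force between wedge and lid above 0.3 N), for 0.1 s.
At the end, for the whole second after the job is handed in: Both sides of the lid stand at least 7 mm above closed; the wedge lies released and at rest, flat on its underside on the cutting board, its centre within 45 mm of the board's centre (z of each of lid_left, lid_right in the frame of tin above 0.085 m and horizontal distance between wedge and board below 0.045 m and z of wedge in the frame of board between 0.009 and 0.015 m and angle between wedge's own z axis and vertical below 0.06 rad and linear speed of wedge below 0.02 m/s); the robot touches nothing.
It fails at once if one side of the lid gets more than 6 mm ahead of the other (lid tilted over 0.04 rad) (angle between lid's own z axis and vertical above 0.0405 rad).
It fails at once if the robot itself touches the lid (contact force between any of the fingers, the arm and lid above 0.5 N).
It fails at once if a bystander is moved by more than 20 mm or knocked over (distance of any of jar, mug, teabox, sugarbowl, bottle_a, bottle_b, books from where it was at the start of the episode above 0.02 m or angle between any of jar, mug, teabox, sugarbowl, bottle_a, bottle_b, books's own z axis and vertical above 0.5 rad).
It also fails if it takes over 72 s, if anything falls off the work surface, if the arm or the gripper's body presses on something with over 40 N, if the wrist force passes 120 N, or if a joint passes its speed limit or range.

### The arm

A 6-joint arm with a two-finger parallel gripper is mounted at the origin on the work surface. World frame = base frame: x ahead of the robot, y to its left, z up, the work surface at z = 0. Lengths are in m, angles in degrees, forces in N, time in s.
With the tool pointing down it reaches from about 0.375 to 0.9 m from the base axis. Payload 3.1 kg.
Tool frame: the origin (TCP) lies where the fingers leave the gripper's body, on its centre line; the fingertips stand bot.tips_ahead ahead of it and the grasp point (between the pads) lies 51 mm ahead of it (bot.tips_ahead is the distance from the TCP to the fingertips, in m); z points along the fingers, x is the direction in which the jaws open and shut, and the axes are right-handed (so a half turn about z gives the same grasp; the last joint's range is limited). The gripper opens to 87 mm and grips with 3 to 60 N. Pads are 19 mm wide; open, the fingers measure 117 mm over their backs; the gripper's body (75 mm by 190 mm) begins 51 mm behind the grasp point.
Start: joints at [66.148, 30.224, 82.088, -0, 67.689, -10.227], TCP at [0.147, 0.607, 0.292] pointing down, gripper open.
Joint ranges: [-176.69, 176.69], [-43.24, 126.21], [12.49, 139.97], [-82, 262], [0, 151.66], [-163.58, 163.58]. Speed limits (degrees/s): [159.86, 159.86, 180, 180, 180, 180].

### API

Orientations are given as a 3x3 rotation matrix whose columns are the frame's x, y, z axes.
In Python, from rig import bot, vision, nets gives the robot as it stands.
- The arm moves only by the tool play_rows, never from a script. Its argument "series" is a list of rows, each an object of numbers: "tx", "ty", "tz": the shift along the world's x, y, z as a fraction of full scale; "turn": the turn about the world's z as a fraction of full scale. A call has 1 to 10 rows; each row shifts and turns the commanded pose from where the row before left it; what a row does not reach is not made up. Full scale, the value 1, is 0.8 m for a shift and 60 degrees for a turn. A row lasts 1/10 s, in which the tool goes at most 50 mm and 8.59 degrees, less where a joint would pass 70% of its speed; a pose out of reach is approached as far as the arm can. A call with a number of a shift or a turn outside -1 to 1 is refused whole. A call with a gripper value outside its range is refused whole. "gripper" is the opening, from 0 (shut) to 1 (fully open), set as the call begins (left out, the last holds). The fingers move at their own pace and stop on an object; the grip force is fixed at half the most. Time passes only in rows, so rows that do not move let the fingers close. It gives the time, the measured TCP pose, the force and the opening at its end, in the units of the state.
- bot.read_state(): the state, without advancing time (a new reading comes with each control period).
- vision.capture(name): name is "side" or "top"; returns a dict with "pixels" (420x560x3 uint8, blue, green, red), "fx", "fy", "cx", "cy" (pixels), "D" ([k1, k2, p1, p2, k3] as OpenCV has them; the pictures are not rectified), "extrinsics" (4x4, takes a point from camera to world coordinates). Camera axes: x right, y down, z forward; pixel columns grow to the right and rows downward; lengths in m; the calibration is good to about 2 mm. A picture is of the moment at which its call begins. There is no depth.
- bot.hand_in(): hands the job in, once; it reports no verdict.
Trained networks look in a picture, given as the dict that the camera call returned (one of the last four; its "shot" number tells which), for a name from the list of things; names that differ only in an ending like _2 or _b are one class to them, and where a whole thing is asked for, a point or a joint stands for the part that bears it (a point fixed in the world has none). Each returns a list of dicts, best first, with "confidence" (0 to 1); they miss things now and then, are a little off and sometimes report something else, mostly with a low value. They report only what shows in the picture. A call takes as long as a camera call. They do not tell look-alikes from the thing itself.
- nets.look_for(picture, query): "at" ([column, row] as shares, 0 to 1, of the picture: columns of its width, rows of its height, amid what is visible of it).
- nets.masks_of(picture, query): "region" (420x560 bool, what is visible of it) and "at" ([column, row] as shares, 0 to 1, of the picture: columns of its width, rows of its height, amid what is visible of it).
The state is a dict: "time_s": time; "joint_positions": joint angles; "qvel": joint speeds; "tau": joint torques, N m; "position": TCP position; "tcp_rot": TCP orientation; "force": force on the tool from outside, world axes, zero at the start; "moment": the same for the moment, N m; "opening": opening from 0.0 (shut) to 1.0 (fully open).
Only numpy, scipy, OpenCV 4.12 (cv2) and the standard library are available. Lean on these libraries where they do the work, as an engineer would, in place of code of your own. Each camera call takes 0.05 s, during which the arm holds its last target.

## Working session

There is one attempt and no reset: what is moved stays moved. The work goes in short steps, Python scripts to look and compute and a tool call to move; the robot and the scene stay as the last step left them, time stands still between calls to the robot, and variables do not carry over. Pictures are saved under pics/ and viewed, and the job is handed in when it is done.

Besides the shell and the picture viewer there is one more tool, called after ">>>" as a command line: name --argument value ..., lists and objects as JSON in quotes. play_rows: Moves the arm, as the interface text tells. Shift numbers are shares of 0.8 m and turn numbers shares of 60 degrees, none past 1 either way. Its arguments: {"type":"object","properties":{"series":{"type":"array"},"gripper":{"type":"number"}},"required":["series"]}

```bash
ls; mkdir -p pics
cat > h.py <<'E'
import sys; sys.path.insert(0,'.')
import numpy as np, cv2
from rig import bot, vision, nets
def proj(p,P):
    E=np.linalg.inv(p['extrinsics']); K=np.array([[p['fx'],0,p['cx']],[0,p['fy'],p['cy']],[0,0,1.]])
    r,_=cv2.projectPoints(np.asarray(P,float).reshape(-1,3),cv2.Rodrigues(E[:3,:3])[0],E[:3,3],K,np.array(p['D'],float)); return r[:,0]
def unproj(p,uv,z):
    K=np.array([[p['fx'],0,p['cx']],[0,p['fy'],p['cy']],[0,0,1.]])
    n=cv2.undistortPoints(np.asarray(uv,float).reshape(-1,1,2),K,np.array(p['D'],float))[:,0]
    E=np.asarray(p['extrinsics']); d=np.c_[n,np.ones(len(n))]@E[:3,:3].T; o=E[:3,3]
    return o+d*((z-o[2])/d[:,2])[:,None]
E
python3 - <<'E'
from h import *
s=bot.read_state(); print({k:np.round(v,3).tolist() for k,v in s.items()}, bot.tips_ahead)
for n in ('top','side'):
    p=vision.capture(n); cv2.imwrite(f'pics/{n}0.png',p['pixels']); print(n,p['fx'],p['fy'],p['cx'],p['cy'],p['D'],np.round(p['extrinsics'],3).tolist())
    np.save(f'{n}0.npy',p,allow_pickle=True)
    for q in ['rack','tin','lid','wedge','board','jar','mug','teabox','sugarbowl','bottle_a','books']:
        print(q,[(np.round(np.array(d['at'])*[560,420]).tolist(),round(d['confidence'],2)) for d in nets.look_for(p,q)])
E
```

```text
pics
{'time_s': 0.0, 'joint_positions': [66.148, 30.278, 82.156, 0.002, 67.688, -10.229], 'qvel': [0.092, -0.014, 0.03, -0.1, -0.011, -0.025], 'tau': [-0.001, -44.004, -17.659, 0.063, 0.058, -0.0], 'position': [0.147, 0.607, 0.291], 'tcp_rot': [[0.236, 0.972, -0.001], [0.972, -0.236, -0.002], [-0.002, -0.0, -1.0]], 'force': [0.898, 0.317, -0.252], 'moment': [0.021, 0.002, -0.055], 'opening': 0.999} 0.0697
top 486.187813696476 486.187813696476 285.8249988121535 215.1619082579195 [-0.00984675  0.          0.          0.          0.        ] [[-0.028, -0.986, 0.165, 0.288], [-1.0, 0.028, 0.002, 0.016], [-0.006, -0.165, -0.986, 1.419], [0.0, 0.0, 0.0, 1.0]]
rack [([275.0, 218.0], 0.65), ([403.0, 226.0], 0.61), ([434.0, 167.0], 0.35)]
tin [([278.0, 215.0], 0.65)]
lid [([278.0, 218.0], 0.74)]
wedge [([361.0, 249.0], 0.72), ([403.0, 227.0], 0.6)]
board [([168.0, 228.0], 0.95), ([159.0, 323.0], 0.71)]
jar [([335.0, 175.0], 0.59)]
mug [([434.0, 165.0], 0.64)]
teabox [([216.0, 186.0], 0.76)]
sugarbowl [([148.0, 173.0], 0.9)]
bottle_a [([233.0, 127.0], 0.93), ([343.0, 124.0], 0.65)]
books [([23
[... 154 characters left out ...]
     0.          0.        ] [[-0.997, -0.062, 0.048, 0.463], [-0.078, 0.772, -0.63, 0.755], [0.001, -0.632, -0.775, 1.021], [0.0, 0.0, 0.0, 1.0]]
rack [([282.0, 220.0], 0.84)]
tin [([281.0, 217.0], 0.59), ([295.0, 152.0], 0.55), ([212.0, 336.0], 0.55), ([280.0, 210.0], 0.48)]
lid [([279.0, 209.0], 0.87)]
wedge [([303.0, 174.0], 0.76), ([297.0, 152.0], 0.65), ([234.0, 265.0], 0.52), ([273.0, 329.0], 0.28)]
board [([272.0, 331.0], 0.95), ([380.0, 346.0], 0.93)]
jar [([243.0, 178.0], 0.95), ([281.0, 218.0], 0.7), ([278.0, 211.0], 0.63)]
mug [([249.0, 127.0], 0.77)]
teabox [([240.0, 265.0], 0.91)]
sugarbowl [([210.0, 335.0], 0.9)]
bottle_a [([182.0, 241.0], 0.81)]
books [([202.0, 207.0], 0.94)]
```

View pics/top0.png

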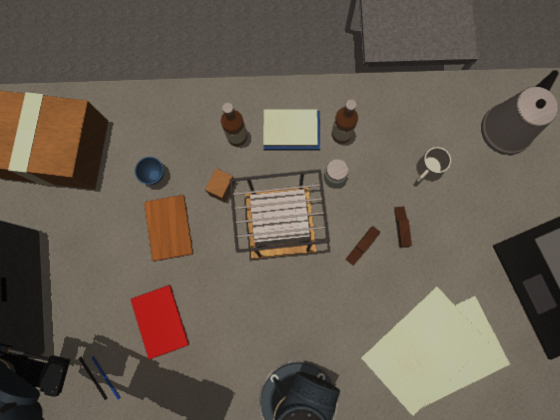

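View pics/side0.png

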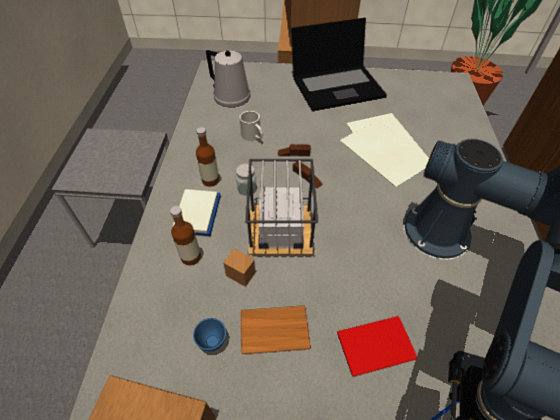

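Run:
```python
import cv2
a=cv2.imread('pics/top0.png'); b=cv2.imread('pics/side0.png')
cv2.imwrite('pics/z1.png',cv2.resize(a[160:270,205:345],None,fx=5.5,fy=5.4,interpolation=cv2.INTER_CUBIC))
cv2.imwrite('pics/z2.png',cv2.resize(a[190:275,335:435],None,fx=7,fy=7,interpolation=cv2.INTER_CUBIC))
cv2.imwrite('pics/z3.png',cv2.resize(b[140:265,225:335],None,fx=4.8,fy=4.8,interpolation=cv2.INTER_CUBIC))
```

```text
(no output)
```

View pics/z1.png

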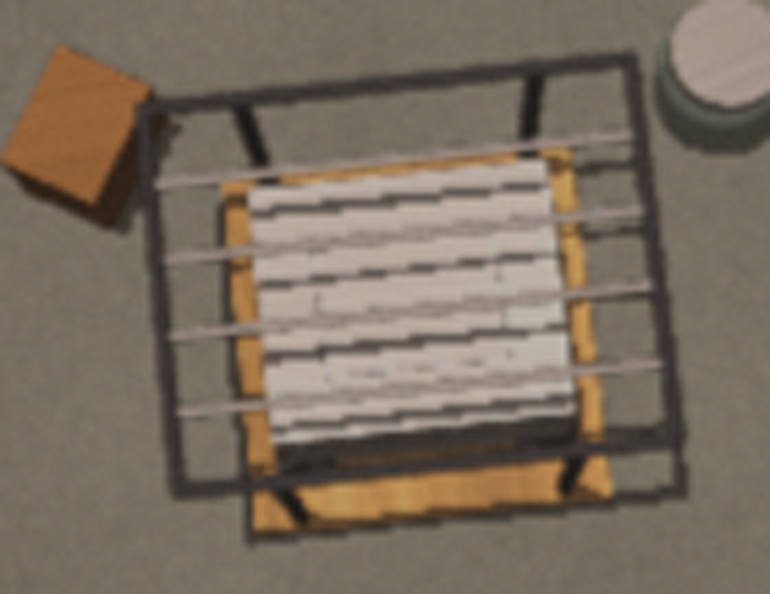

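View pics/z2.png

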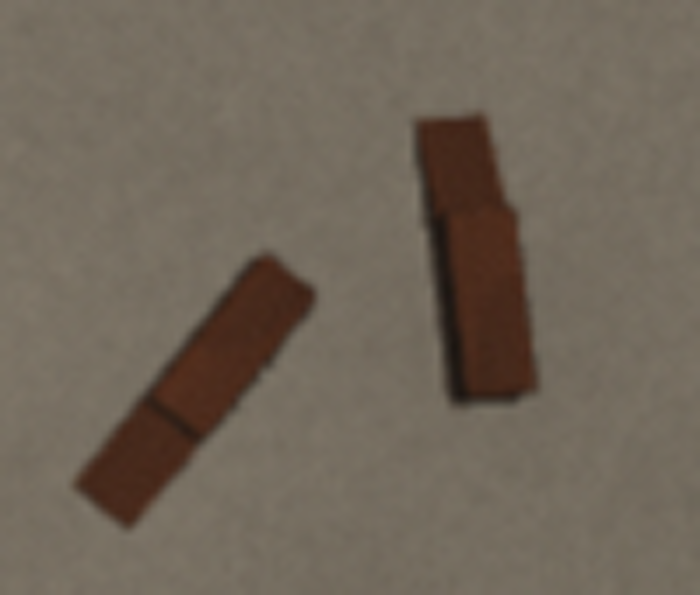

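View pics/z3.png

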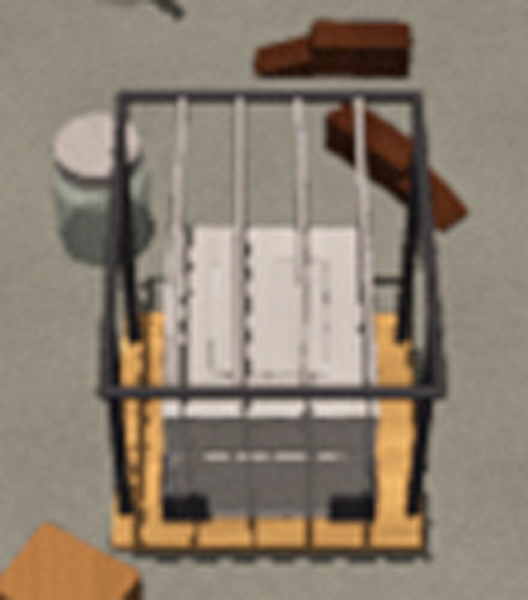

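```bash
cat > fit.py <<'E'
from h import *
from scipy.optimize import least_squares
T=np.load('top0.npy',allow_pickle=True).item(); S=np.load('side0.npy',allow_pickle=True).item()
z1=lambda L:(np.array(L,float)+.5)/[5.5,5.4]-.5+[205,160]
z3=lambda L:(np.array(L,float)+.5)/4.8-.5+[225,140]
sh=[(.096,.119),(.096,-.119),(-.096,-.119),(-.096,.119)]
ld=[(.065,.075),(.065,-.075),(-.065,-.075),(-.065,.075)]
bd=[(.1,.095),(.1,-.095),(-.1,-.095),(-.1,.095)]
def W(q,L,z):
    c,s=np.cos(q[2]),np.sin(q[2]); L=np.array(L)
    return np.c_[q[0]+c*L[:,0]-s*L[:,1],q[1]+s*L[:,0]+c*L[:,1],np.full(len(L),z)]
obs=[('shT',T,sh,None,z1([(140,103),(634,53),(684,440),(175,497)])),
('ldT',T,ld,.125,z1([(248,188),(545,158),(575,412),(275,443)])),
('bdT',T,bd,.01,z1([(222,183),(570,150),(612,497),(252,530)])),
('shS',S,[sh[i] for i in(0,1,2,3)],None,z3([(100,397),(117,93),(420,93),(443,397)])),
('ldS',S,ld,.125,z3([(163,413),(190,228),(357,228),(378,413)])),
('bdS',S,[bd[0],bd[3]],.01,z3([(112,548),(425,552)]))]
def res(q,parts=False):
    o=[]
    for n,p,L,z,uv in obs:
        r=proj(p,W(q,L,q[3] if z is None else z))-uv
        if parts: print(n,np.round(r,1).tolist())
        o.append(r.ravel())
    return np.concatenate(o)
f=least_squares(res,[.4,0,0,.204],loss='soft_l1'); print(f.x, np.degrees(f.x[2])); res(f.x,True)
for nm in('T','S'):
    sv=obs[:]; obs[:]=[o for o in obs if o[0][-1]==nm]; g=least_squares(res,f.x,loss='soft_l1'); print(nm,g.x); obs[:]=sv
E
python3 fit.py
cat > wf.py <<'E'
from h import *
from scipy.optimize import minimize
def wmodel(x,y,yaw,z0=0.):
    blk=np.array([(a,b,c) for a in(-.061,.017) for b in(-.015,.015) for c in(0,.036)])
    bl=np.array([(a,b,c) for a,h in((.017,.0206),(.061,.003)) for b in(-.015,.015) for c in(0,h)])
    c,s=np.cos(yaw),np.sin(yaw); R=np.array([[c,-s,0],[s,c,0],[0,0,1]])
    return [P@R.T+[x,y,z0] for P in(blk,bl)]
def sil(p,parts,box,k=8):
    u0,v0,u1,v1=box; m=np.zeros(((v1-v0)*k,(u1-u0)*k),np.uint8)
    for P in parts:
        uv=((proj(p,P)-[u0,v0]+.5)*k-.5); cv2.fillConvexPoly(m,cv2.convexHull(np.round(uv).astype(np.int32)),255)
    return cv2.resize(m,(u1-u0,v1-v0),interpolation=cv2.INTER_AREA)/255.
E
python3 - <<'E'
from wf import *
T=np.load('top0.npy',allow_pickle=True).item(); S=np.load('side0.npy',allow_pickle=True).item()
def darkred(p,box):
    u0,v0,u1,v1=box; a=p['pixels'][v0:v1,u0:u1].astype(float); return ((a[...,2]-a[...,0])>20).astype(float)
bT=(388,195,420,258); bS=(272,138,318,160)
for b,p in((bT,T),(bS,S)): print(darkred(p,b).sum())
mT,mS=darkred(T,bT),darkred(S,bS)
def f(q,w=(1,1)): return w[0]*np.abs(sil(T,wmodel(*q),bT)-mT).sum()+w[1]*np.abs(sil(S,wmodel(*q),bS)-mS).sum()
c=unproj(T,[(403,227)],.018)[0]; print(c)
for w in((1,1),(1,0),(0,1)):
    r=min((minimize(f,[c[0],c[1],y],args=(w,),method='Nelder-Mead',options=dict(initial_simplex=np.array([[c[0],c[1],y]]*4)+np.r_[np.zeros((1,3)),np.diag([.01,.01,.1])])) for y in(-.1,0.05,.2)),key=lambda r:r.fun); print(w,r.x,r.fun)
E
```

```text
[0.50544895 0.03641741 0.07800367 0.19897514] 4.469281055397075
shT [[-1.3, 0.1], [0.6, -0.3], [0.4, 1.6], [-1.1, 1.1]]
ldT [[-0.6, 0.2], [0.3, -0.0], [0.2, 0.1], [-0.9, 0.3]]
bdT [[-0.5, -1.6], [-0.1, -2.2], [0.1, 0.4], [0.4, 1.3]]
shS [[-1.0, 0.3], [-0.4, -0.2], [0.1, -0.1], [0.6, 0.4]]
ldS [[-0.8, -0.1], [-5.0, -1.1], [2.3, -1.0], [0.1, -0.1]]
bdS [[-0.6, -0.8], [-0.1, -1.6]]
T [0.50653822 0.03588556 0.07627941 0.19266147]
S [0.50446074 0.03857746 0.07811292 0.20173499]
1644.0
647.0
[ 0.47812405 -0.32119771  0.018     ]
(1, 1) [ 0.48389267 -0.32682131  0.09824356] 1525.8901960784315
(1, 0) [ 0.48601987 -0.32764673  0.07645872] 1174.8196078431374
(0, 1) [ 0.48139038 -0.32113549  0.02881929] 309.0470588235294
```

```bash
cat > wfit.py <<'E'
from wf import *
def mask(p,box,t=18,lum=85):
    u0,v0,u1,v1=box; a=p['pixels'][v0:v1,u0:u1].astype(float); return ((a[...,0]<lum-30)).astype(float)
def fitw(views,c,yaws,z0=0.,w=None):
    # views: list of (pic,box,mask)
    def f(q,w): return sum(k*np.abs(sil(p,wmodel(*q,z0),b)-m).sum() for k,(p,b,m) in zip(w,views))
    out=[]
    for w in ([1]*len(views),)+tuple(np.eye(len(views)) if len(views)>1 else ()):
        r=min((minimize(f,[c[0],c[1],y],args=(w,),method='Nelder-Mead',options=dict(initial_simplex=np.array([[c[0],c[1],y]]*4)+np.r_[np.zeros((1,3)),np.diag([.01,.01,.1])])) for y in yaws),key=lambda r:r.fun); out.append(r); print(w,np.round(r.x,4),round(r.fun,1))
    return out
E
python3 - <<'E'
from wfit import *
T=np.load('top0.npy',allow_pickle=True).item(); S=np.load('side0.npy',allow_pickle=True).item()
bT=(388,195,420,258); bS=(272,138,318,160)
print(T['pixels'][225,395:412].tolist(), T['pixels'][240,390].tolist(), S['pixels'][150,285:300:4].tolist(),S['pixels'][141,285].tolist())
mT,mS=mask(T,bT),mask(S,bS); print(mT.sum(),mS.sum())
fitw([(T,bT,mT),(S,bS,mS)],[.478,-.321],(0,.1,.2))
print(unproj(T,[(168,228)],.012))
E
```

```text
[[95, 109, 118], [60, 69, 78], [28, 34, 42], [19, 25, 35], [27, 37, 63], [27, 43, 76], [27, 44, 76], [29, 45, 76], [28, 44, 76], [28, 44, 78], [29, 44, 77], [28, 44, 77], [28, 44, 78], [32, 46, 78], [64, 75, 88], [89, 101, 109], [93, 106, 114]] [94, 106, 115] [[17, 36, 81], [12, 26, 60], [12, 23, 40], [8, 20, 41]] [125, 139, 146]
486.0 303.0
[1, 1] [ 0.4807 -0.3199  0.0491] 98.2
[1. 0.] [ 0.4818 -0.32    0.0444] 40.9
[0. 1.] [ 0.4806 -0.3184 -0.0015] 53.4
[[0.49571404 0.36404268 0.012     ]]
```

Run:
```python
from h import *
T=np.load('top0.npy',allow_pickle=True).item(); S=np.load('side0.npy',allow_pickle=True).item()
for n,uv,z in [('jar',(337,170),.095),('tea',(219,183),.08),('bA',(228,108),.235),('bB',(350,105),.235),('books',(291,128),.032),('mug',(437,159),.09),('sugar',(149,170),.06)]: print(n,unproj(T,[uv],z)[0].round(3))
cb=[(145,200),(184,195),(193,256),(153,262)]
q=unproj(T,cb,.012); print(q.round(3).tolist(),q.mean(0))
a=cv2.resize(T['pixels'][330:420,0:140],None,fx=5,fy=5); cv2.imwrite('pics/g1.png',a)
b=cv2.resize(S['pixels'][320:420,400:560],None,fx=5,fy=5); cv2.imwrite('pics/g2.png',b)
```

```text
jar [ 0.634 -0.129  0.095]
tea [0.61  0.204 0.08 ]
bA [0.77  0.158 0.235]
bB [ 0.768 -0.155  0.235]
books [ 0.783 -0.005  0.032]
mug [ 0.659 -0.413  0.09 ]
sugar [0.659 0.409 0.06 ]
[[0.581, 0.433, 0.012], [0.593, 0.318, 0.012], [0.412, 0.29, 0.012], [0.398, 0.406, 0.012]] [0.49588352 0.36196898 0.012     ]
```

View pics/g1.png

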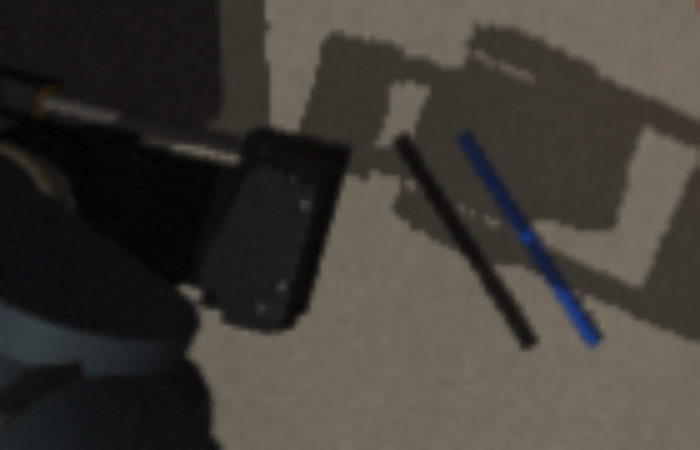

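View pics/g2.png

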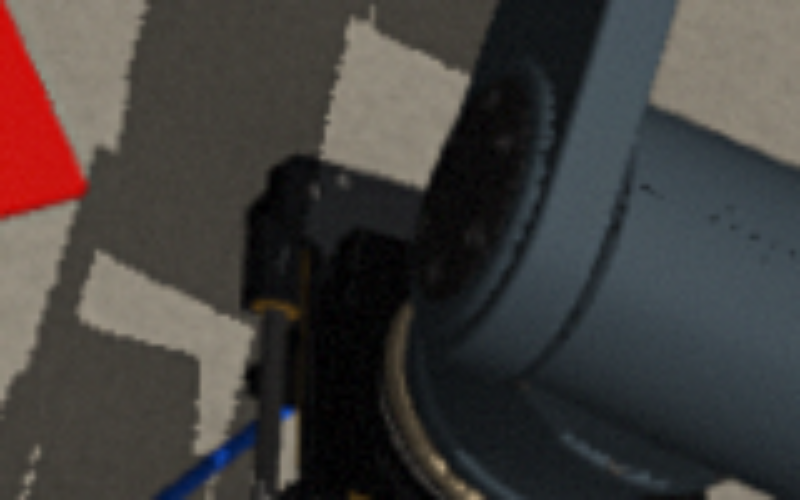

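>>> play_rows --series '[{"tx": 0.038, "ty": -0.045, "tz": 0.004, "turn": -0.125}, {"tx": 0.038, "ty": -0.045, "tz": 0.004, "turn": -0.125}, {"tx": 0.038, "ty": -0.045, "tz": 0.004, "turn": -0.125}, {"tx": 0.038, "ty": -0.045, "tz": 0.004, "turn": -0.125}, {"tx": 0.038, "ty": -0.045, "tz": 0.004, "turn": -0.125}, {"tx": 0.038, "ty": -0.045, "tz": 0.004, "turn": -0.125}, {"tx": 0.038, "ty": -0.045, "tz": 0.004, "turn": -0.125}, {"tx": 0.038, "ty": -0.045, "tz": 0.004, "turn": -0.125}, {"tx": 0.038, "ty": -0.045, "tz": 0.004, "turn": -0.125}, {"tx": 0.038, "ty": -0.045, "tz": 0.004, "turn": -0.125}]' --gripper 1

```text
time_s: 2.2
position: [0.4522, 0.2458, 0.3247]
tcp_rot: [[1.0, 0.018, 0.001], [0.018, -1.0, 0.0], [0.001, -0.0, -1.0]]
force: [1.1, 0.5, 0.5]
opening: 0.997
```

>>> play_rows --series '[{"ty": -0.06, "turn": -0.125}, {"ty": -0.06, "turn": -0.125}, {"ty": -0.06, "turn": -0.125}, {"ty": -0.06, "turn": -0.125}, {"ty": -0.06, "turn": -0.125}, {"ty": -0.06, "turn": -0.125}, {"ty": -0.06, "turn": -0.125}, {"ty": -0.06, "turn": -0.125}, {"ty": -0.06, "turn": -0.125}, {"ty": -0.06, "turn": -0.125}]'

```text
invalid input
```

>>> play_rows --series '[{"tx": 0, "ty": -0.06, "tz": 0, "turn": -0.125}, {"tx": 0, "ty": -0.06, "tz": 0, "turn": -0.125}, {"tx": 0, "ty": -0.06, "tz": 0, "turn": -0.125}, {"tx": 0, "ty": -0.06, "tz": 0, "turn": -0.125}, {"tx": 0, "ty": -0.06, "tz": 0, "turn": -0.125}, {"tx": 0, "ty": -0.06, "tz": 0, "turn": -0.125}, {"tx": 0, "ty": -0.06, "tz": 0, "turn": -0.125}, {"tx": 0, "ty": -0.06, "tz": 0, "turn": -0.125}, {"tx": 0, "ty": -0.06, "tz": 0, "turn": -0.125}, {"tx": 0, "ty": -0.06, "tz": 0, "turn": -0.125}]'

```text
time_s: 3.2
position: [0.4509, -0.2347, 0.3245]
tcp_rot: [[0.276, -0.961, 0.001], [-0.961, -0.276, -0.0], [0.0, -0.001, -1.0]]
force: [1.4, 0.6, 0.1]
opening: 1.005
```

>>> play_rows --series '[{"tx": -0.0155, "ty": -0.055, "tz": -0.01, "turn": -0.11}, {"tx": -0.0155, "ty": -0.055, "tz": -0.02, "turn": -0.11}, {"tx": 0, "ty": 0, "tz": -0.05, "turn": 0}, {"tx": 0, "ty": 0, "tz": -0.05, "turn": 0}, {"tx": 0, "ty": 0, "tz": -0.05, "turn": 0}, {"tx": 0, "ty": 0, "tz": -0.04, "turn": 0}, {"tx": 0, "ty": 0, "tz": 0, "turn": 0}]'

```text
time_s: 3.9
position: [0.4245, -0.3188, 0.1445]
tcp_rot: [[0.055, -0.998, -0.006], [-0.998, -0.055, 0.007], [-0.007, 0.006, -1.0]]
force: [-1.5, 0.5, -0.0]
opening: 0.999
```

```bash
cat > snap.py <<'E'
import sys
from h import *
# name cam u0 v0 u1 v1 scale
n,c=sys.argv[1:3]; p=vision.capture(c); np.save(f'{n}.npy',p,allow_pickle=True)
u0,v0,u1,v1=map(int,sys.argv[3:7]); k=float(sys.argv[7])
cv2.imwrite(f'pics/{n}.png',cv2.resize(p['pixels'][v0:v1,u0:u1],None,fx=k,fy=k,interpolation=cv2.INTER_CUBIC))
E
python3 snap.py t1 top 350 170 450 280 5; python3 snap.py s1 side 220 80 380 200 4.8
```

```text
(no output)
```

View pics/t1.png

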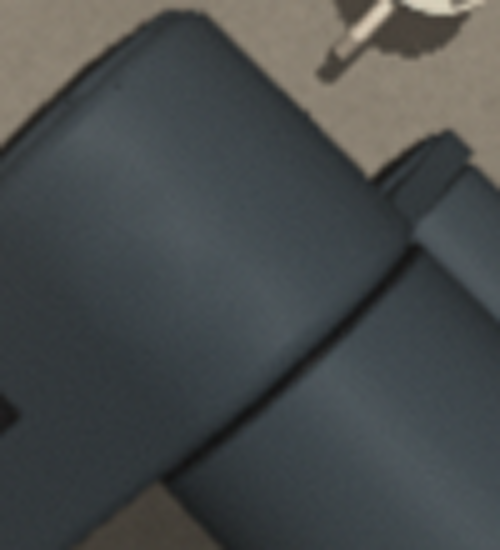

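View pics/s1.png

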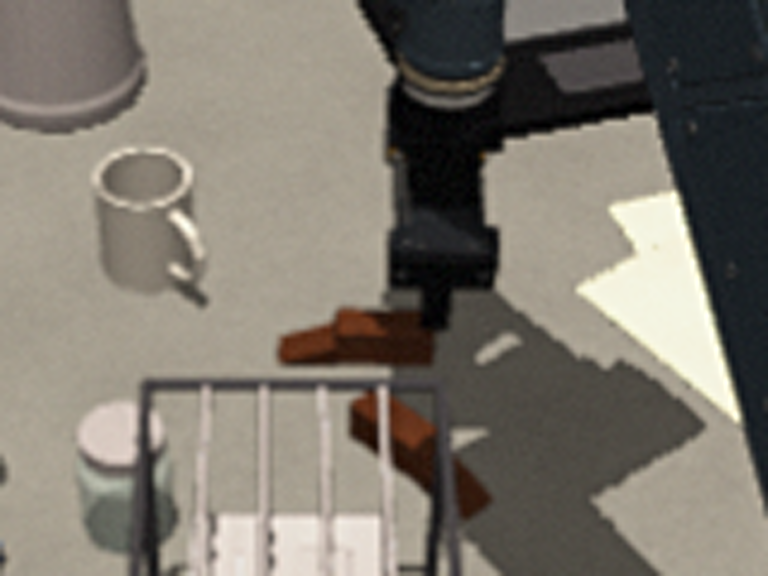

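>>> play_rows --series '[{"tx": 0, "ty": 0, "tz": -0.045, "turn": 0}, {"tx": 0, "ty": 0, "tz": -0.035, "turn": 0}, {"tx": 0, "ty": 0, "tz": 0, "turn": 0}, {"tx": 0, "ty": 0, "tz": 0, "turn": 0}]'

```text
time_s: 4.4
position: [0.4272, -0.3214, 0.086]
tcp_rot: [[0.056, -0.998, 0.002], [-0.998, -0.056, -0.002], [0.002, -0.002, -1.0]]
force: [-0.1, -0.4, 0.7]
opening: 0.995
```

>>> play_rows --series '[{"tx": -0.003, "ty": 0, "tz": -0.017, "turn": 0}, {"tx": 0, "ty": 0, "tz": 0, "turn": 0}]'

```text
time_s: 4.6
position: [0.4245, -0.3212, 0.0722]
tcp_rot: [[0.055, -0.998, 0.001], [-0.998, -0.055, -0.002], [0.002, -0.001, -1.0]]
force: [-0.4, 0.2, 0.3]
opening: 0.997
```

>>> play_rows --series '[{"tx": 0, "ty": 0, "tz": 0, "turn": 0}, {"tx": 0, "ty": 0, "tz": 0, "turn": 0}, {"tx": 0, "ty": 0, "tz": 0, "turn": 0}, {"tx": 0, "ty": 0, "tz": 0, "turn": 0}, {"tx": 0, "ty": 0, "tz": 0, "turn": 0}, {"tx": 0, "ty": 0, "tz": 0, "turn": 0}, {"tx": 0, "ty": 0, "tz": 0, "turn": 0}]' --gripper 0.2

```text
time_s: 5.3
position: [0.424, -0.3206, 0.0706]
tcp_rot: [[0.055, -0.998, -0.0], [-0.998, -0.055, 0.0], [-0.0, 0.0, -1.0]]
force: [0.2, 0.1, -0.3]
opening: 0.446
```

```bash
python3 snap.py s2 side 250 100 350 180 7
```

```text
(no output)
```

View pics/s2.png

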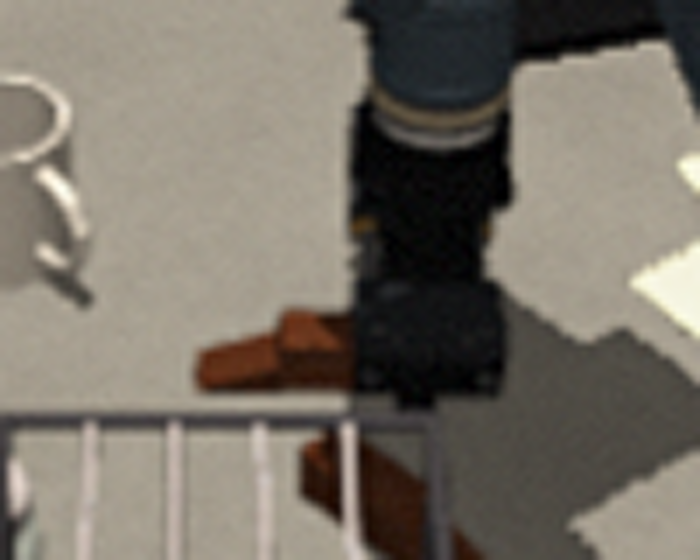

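>>> play_rows --series '[{"tx": 0, "ty": 0, "tz": 0, "turn": 0}, {"tx": 0, "ty": 0, "tz": 0, "turn": 0}, {"tx": 0, "ty": 0, "tz": 0, "turn": 0}, {"tx": 0, "ty": 0, "tz": 0, "turn": 0}, {"tx": 0, "ty": 0, "tz": 0, "turn": 0}]' --gripper 0

```text
time_s: 5.85
position: [0.424, -0.3206, 0.0706]
tcp_rot: [[0.055, -0.998, -0.0], [-0.998, -0.055, 0.0], [-0.0, 0.0, -1.0]]
force: [-0.1, 0.5, 0.1]
opening: 0.346
```

>>> play_rows --series '[{"tx": 0, "ty": 0, "tz": 0.03, "turn": 0}, {"tx": 0, "ty": 0, "tz": 0.05, "turn": 0}, {"tx": 0, "ty": 0, "tz": 0.05, "turn": 0}, {"tx": 0, "ty": 0, "tz": 0.03, "turn": 0.05}, {"tx": 0.01, "ty": 0, "tz": 0, "turn": 0.13}, {"tx": 0.01, "ty": 0, "tz": 0, "turn": 0.14}, {"tx": 0.01, "ty": 0.01, "tz": 0, "turn": 0.14}, {"tx": 0.01, "ty": 0.02, "tz": 0, "turn": 0.14}, {"tx": 0.01, "ty": 0.02, "tz": 0, "turn": 0.14}, {"tx": 0.01, "ty": 0.02, "tz": 0, "turn": 0.14}]'

```text
time_s: 6.85
position: [0.472, -0.2639, 0.1985]
tcp_rot: [[0.832, -0.555, -0.0], [-0.555, -0.832, 0.0], [-0.001, -0.0, -1.0]]
force: [0.0, 0.3, -1.1]
opening: 0.34
```

>>> play_rows --series '[{"tx": 0.015, "ty": 0.025, "tz": 0, "turn": 0.14}, {"tx": 0.015, "ty": 0.025, "tz": 0, "turn": 0.14}, {"tx": 0.015, "ty": 0.025, "tz": 0, "turn": 0.14}, {"tx": 0.015, "ty": 0.025, "tz": 0, "turn": 0.14}, {"tx": 0.002, "ty": 0.005, "tz": 0, "turn": 0.082}, {"tx": 0, "ty": 0, "tz": 0, "turn": 0}]'

```text
time_s: 7.45
position: [0.5216, -0.1794, 0.1985]
tcp_rot: [[0.997, 0.08, -0.001], [0.08, -0.997, 0.0], [-0.001, -0.0, -1.0]]
force: [-0.0, -0.5, -0.0]
opening: 0.34
```

```bash
python3 snap.py s3 side 210 100 350 220 5.5;python3 snap.py t3 top 250 150 400 270 5; python3 -c "
from h import *
s=bot.read_state();print(s['time_s'],s['position'],s['joint_positions'],s['force'],s['opening'])"
```

```text
7.55 [ 0.52140347 -0.18058534  0.19854902] [-3.07032947e+01  3.20785078e+01  9.76515989e+01 -1.47798528e-02
  5.02864481e+01 -3.51005888e+01] [ 0.3339559   0.0418811  -0.80140499] 0.3462660862808362
```

View pics/s3.png

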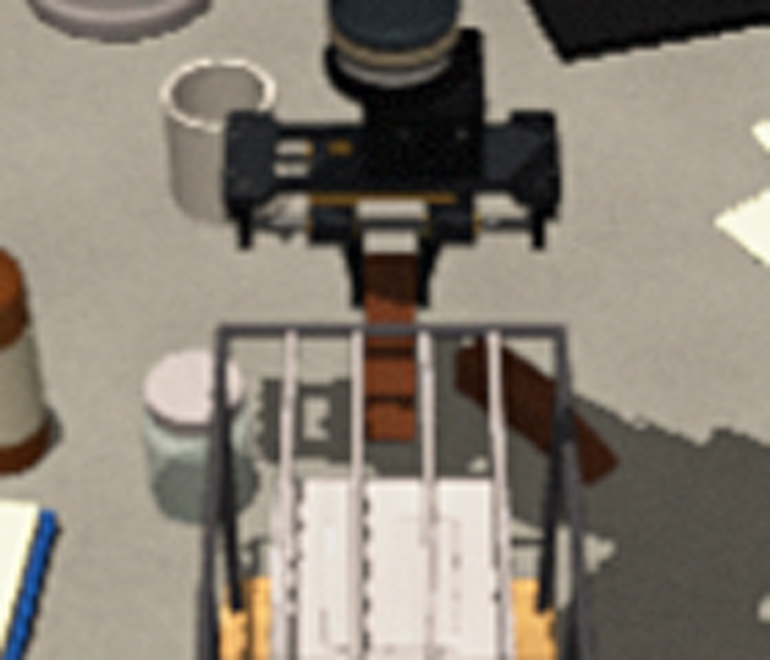

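View pics/t3.png

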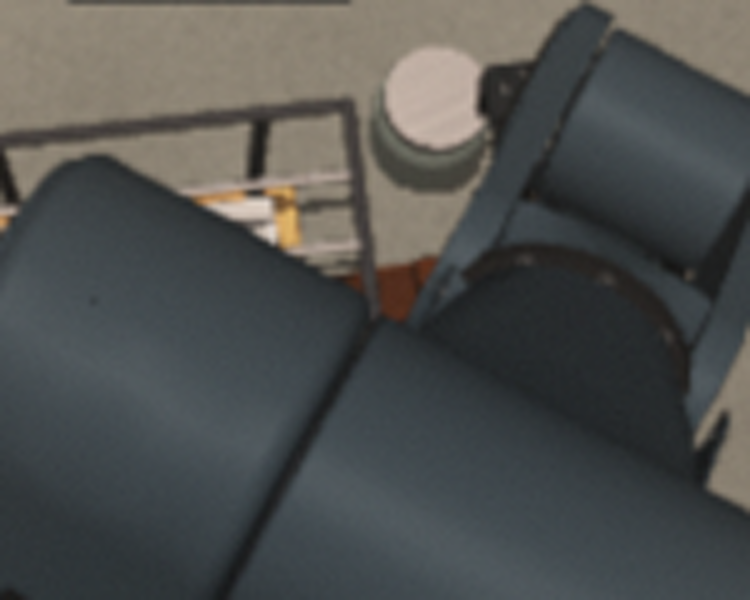

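Run:
```python
from h import *
S=np.load('s3.npy',allow_pickle=True).item()
c=lambda L:(np.array(L,float)+.5)/5.5-.5+[210,100]
a=unproj(S,c([(366,440),(413,440)]),.128); print(a)
h=np.array([.5214,-.1806])
d=a.mean(0)[:2]-h; print(d,np.hypot(*d))
b=unproj(S,c([(366,405),(415,405),(365,378),(412,378)]),.131);print(b)
```

```text
[[ 0.52579489 -0.0616145   0.128     ]
 [ 0.49918898 -0.06374346  0.128     ]]
[-0.00890806  0.11792102] 0.11825701000415079
[[ 0.5277119  -0.0860209   0.131     ]
 [ 0.49966931 -0.0882669   0.131     ]
 [ 0.52997364 -0.10746227  0.131     ]
 [ 0.50277351 -0.10964203  0.131     ]]
```

>>> play_rows --series '[{"tx": 0, "ty": 0, "tz": -0.03, "turn": 0}, {"tx": 0, "ty": 0, "tz": -0.028, "turn": 0}, {"tx": 0, "ty": 0, "tz": 0, "turn": 0}, {"tx": 0, "ty": 0, "tz": 0, "turn": 0}, {"tx": -0.001, "ty": 0.012, "tz": 0, "turn": 0}, {"tx": -0.001, "ty": 0.01, "tz": 0, "turn": 0}, {"tx": 0, "ty": 0, "tz": 0, "turn": 0}, {"tx": 0, "ty": 0, "tz": 0, "turn": 0}]'

```text
time_s: 8.35
position: [0.5202, -0.1626, 0.1529]
tcp_rot: [[0.997, 0.079, 0.001], [0.079, -0.997, -0.001], [0.001, 0.001, -1.0]]
force: [0.2, 1.2, -0.4]
opening: 0.34
```

```bash
python3 snap.py s4 side 230 110 350 220 6
```

```text
(no output)
```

View pics/s4.png

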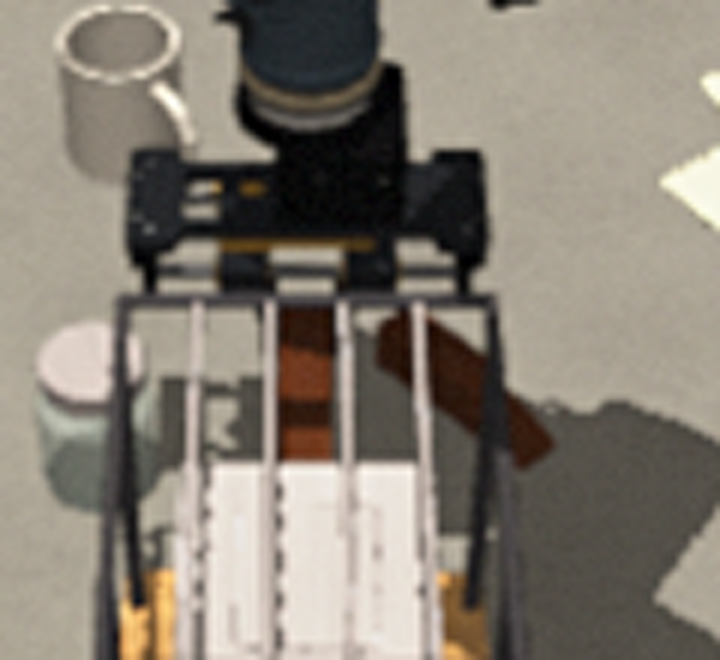

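>>> play_rows --series '[{"tx": -0.0006, "ty": 0.008, "tz": 0, "turn": 0}, {"tx": -0.0006, "ty": 0.008, "tz": 0, "turn": 0}, {"tx": 0, "ty": 0, "tz": 0, "turn": 0}, {"tx": 0, "ty": 0, "tz": 0, "turn": 0}, {"tx": 0, "ty": 0, "tz": 0, "turn": 0}]'

```text
time_s: 8.9
position: [0.5191, -0.1503, 0.1522]
tcp_rot: [[0.997, 0.079, 0.0], [0.079, -0.997, -0.0], [0.0, 0.0, -1.0]]
force: [-0.1, -0.5, -0.2]
opening: 0.342
```

>>> play_rows --series '[{"tx": 0, "ty": 0, "tz": -0.0012, "turn": 0}, {"tx": 0, "ty": 0, "tz": 0, "turn": 0}, {"tx": 0, "ty": 0, "tz": 0, "turn": 0}]'

```text
time_s: 9.2
position: [0.519, -0.1503, 0.1512]
tcp_rot: [[0.997, 0.078, -0.0], [0.078, -0.997, 0.0], [-0.0, -0.0, -1.0]]
force: [0.1, 0.2, -1.2]
opening: 0.342
```

>>> play_rows --series '[{"tx": 0, "ty": 0, "tz": -0.0012, "turn": 0}, {"tx": 0, "ty": 0, "tz": 0, "turn": 0}, {"tx": 0, "ty": 0, "tz": 0, "turn": 0}]'

```text
time_s: 9.5
position: [0.5191, -0.1503, 0.1504]
tcp_rot: [[0.997, 0.078, 0.0], [0.078, -0.997, -0.0], [0.0, 0.0, -1.0]]
force: [-0.3, -0.6, -0.2]
opening: 0.338
```

>>> play_rows --series '[{"tx": -0.0006, "ty": 0.0075, "tz": 0, "turn": 0}, {"tx": 0, "ty": 0, "tz": 0, "turn": 0}, {"tx": 0, "ty": 0, "tz": 0, "turn": 0}]'

```text
time_s: 9.8
position: [0.5184, -0.1437, 0.1503]
tcp_rot: [[0.997, 0.079, -0.0], [0.079, -0.997, 0.0], [-0.0, -0.0, -1.0]]
force: [-0.4, 0.4, -0.2]
opening: 0.339
```

```bash
cat > st.py <<'E'
from h import *
s=bot.read_state(); p=s['position']; R=(.505,.0365,.078)
import math
c,n=math.cos(R[2]),math.sin(R[2]); dx,dy=p[0]-R[0],p[1]-R[1]
rx,ry=c*dx+n*dy,-n*dx+c*dy
print(round(s['time_s'],2),'pos',np.round(p,4),'F',np.round(s['force'],1),'M',np.round(s['moment'],3),'rack',round(rx,4),round(ry,4),'out',round(abs(ry)-.075,4),'op',round(s['opening'],3),'psi',round(math.degrees(math.atan2(s['tcp_rot'][1][0],s['tcp_rot'][0][0])),2),'j6',round(s['joint_positions'][5],1))
E
python3 st.py
```

```text
9.8 pos [ 0.5184 -0.1437  0.1503] F [-0.4  0.4 -0.2] M [-0.003  0.054 -0.011] rack -0.0007 -0.1807 out 0.1057 op 0.339 psi 4.52 j6 -31.9
```

>>> play_rows --series '[{"tx": -0.0002, "ty": 0.0025, "tz": 0, "turn": 0}, {"tx": -0.0002, "ty": 0.0025, "tz": 0, "turn": 0}, {"tx": 0, "ty": 0, "tz": 0, "turn": 0}, {"tx": 0, "ty": 0, "tz": 0, "turn": 0}]'

```text
time_s: 10.2
position: [0.5187, -0.1411, 0.1506]
tcp_rot: [[0.997, 0.079, 0.001], [0.079, -0.997, -0.002], [0.001, 0.002, -1.0]]
force: [-0.5, -5.7, -0.1]
opening: 0.341
```

```bash
python3 st.py
```

```text
10.2 pos [ 0.5187 -0.1411  0.1506] F [-0.5 -5.7 -0.1] M [-0.968  0.151  0.105] rack -0.0002 -0.1782 out 0.1032 op 0.341 psi 4.53 j6 -31.6
```

>>> play_rows --series '[{"tx": -0.0002, "ty": 0.0025, "tz": 0, "turn": 0}, {"tx": -0.0002, "ty": 0.0025, "tz": 0, "turn": 0}, {"tx": -0.0002, "ty": 0.0025, "tz": 0, "turn": 0}, {"tx": -0.0002, "ty": 0.0025, "tz": 0, "turn": 0}, {"tx": 0, "ty": 0, "tz": 0, "turn": 0}, {"tx": 0, "ty": 0, "tz": 0, "turn": 0}]'

```text
time_s: 10.8
position: [0.5195, -0.1349, 0.1511]
tcp_rot: [[0.997, 0.079, 0.005], [0.079, -0.997, -0.005], [0.005, 0.006, -1.0]]
force: [0.2, -9.7, -0.3]
opening: 0.343
```

```bash
python3 st.py;  python3 snap.py s5 side 230 110 350 220 6
```

```text
10.8 pos [ 0.5195 -0.1349  0.1511] F [ 0.2 -9.7 -0.3] M [-1.714  0.023  0.065] rack 0.0011 -0.172 out 0.097 op 0.343 psi 4.54 j6 -30.8
```

View pics/s5.png

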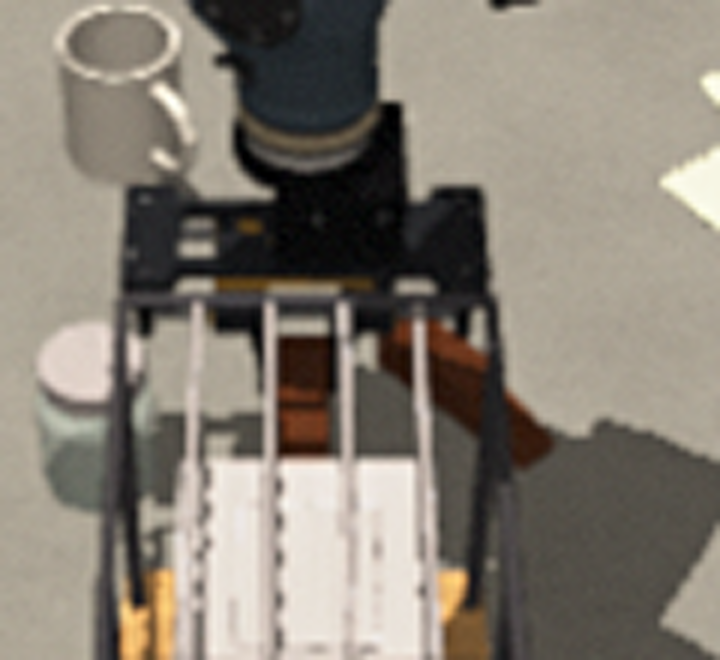

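>>> play_rows --series '[{"tx": -0.0003, "ty": 0.0025, "tz": 0, "turn": 0}, {"tx": -0.0003, "ty": 0.0025, "tz": 0, "turn": 0}, {"tx": -0.0003, "ty": 0.0025, "tz": 0, "turn": 0}, {"tx": 0, "ty": 0, "tz": 0, "turn": 0}, {"tx": 0, "ty": 0, "tz": 0, "turn": 0}]'

```text
time_s: 11.35
position: [0.5191, -0.1289, 0.1511]
tcp_rot: [[0.997, 0.079, 0.006], [0.079, -0.997, -0.005], [0.005, 0.006, -1.0]]
force: [2.0, -8.8, 0.3]
opening: 0.34
```

```bash
python3 st.py;  python3 snap.py s6 side 230 110 350 220 6
```

```text
11.35 pos [ 0.5191 -0.1289  0.1511] F [ 2.  -8.8  0.3] M [-1.644 -0.143 -0.031] rack 0.0012 -0.166 out 0.091 op 0.34 psi 4.51 j6 -30.2
```

View pics/s6.png

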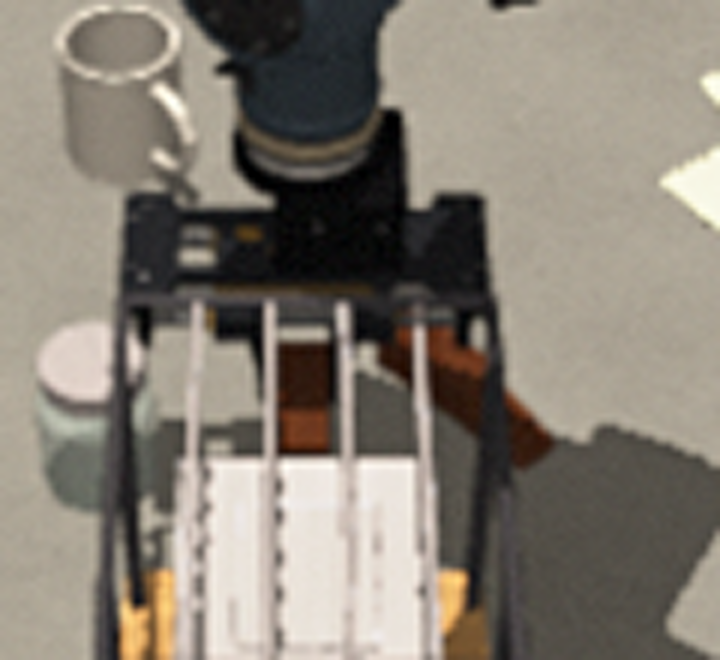

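```bash
cat > lidm.py <<'E'
from h import *
import sys
def edge(p,u0,u1,v0,v1):
    g=p['pixels'][v0:v1,u0:u1].mean(2); out=[]
    for c in range(g.shape[1]):
        y=cv2.GaussianBlur(g[:,c:c+1],(1,3),0)[:,0]; k=np.arange(len(y))
        d=np.diff(y); i=np.argmax(d[2:-2])+2; w=np.clip(d[i-2:i+3],0,None); out.append(v0+ (w*(np.arange(i-2,i+3)+.5)).sum()/w.sum())
    return np.median(out)
W=lambda x,y,z:np.array([.505+.997*x-.078*y,.0365+.078*x+.997*y,z])
P=np.load('side0.npy',allow_pickle=True).item()
q=proj(P,[W(-.02,-.075,.125),W(-.02,-.075,.130)]); print('rear edge pred',q)
for n in sys.argv[1:]:
    p=np.load(n+'.npy',allow_pickle=True).item(); print(n,edge(p,290,297,180,194), edge(p,269,273,180,194))
E
python3 lidm.py side0 s3 s4 s5 s6
```

```text
rear edge pred [[286.84198184 186.09849459]
 [286.87952005 185.02013684]]
side0 187.01288659793815 186.86172070129766
s3 186.6448724905046 184.09351687138604
s4 186.63066954643628 186.57581924186212
s5 185.9865606143719 186.0221237103906
s6 185.80616403464086 185.8761218150379
```

>>> play_rows --series '[{"tx": -0.0001, "ty": 0.002, "tz": 0, "turn": 0}, {"tx": 0, "ty": 0, "tz": 0, "turn": 0}, {"tx": 0, "ty": 0, "tz": 0, "turn": 0}]'

```text
time_s: 11.7
position: [0.519, -0.1273, 0.1511]
tcp_rot: [[0.997, 0.079, 0.006], [0.079, -0.997, -0.005], [0.005, 0.006, -1.0]]
force: [1.1, -9.9, 1.0]
opening: 0.337
```

```bash
python3 st.py;  python3 snap.py s7 side 230 110 350 220 6; python3 snap.py s7b side 230 110 350 220 6; python3 lidm.py s7 s7b
```

```text
11.7 pos [ 0.519  -0.1273  0.1511] F [ 1.1 -9.9  1. ] M [-1.654 -0.135 -0.056] rack 0.0012 -0.1644 out 0.0894 op 0.337 psi 4.51 j6 -30.1
rear edge pred [[286.84198184 186.09849459]
 [286.87952005 185.02013684]]
s7 185.856004250797 185.79020073886545
s7b 185.86131386861314 185.79702268364787
```

>>> play_rows --series '[{"tx": 0.0015, "ty": -0.018, "tz": 0, "turn": 0}, {"tx": 0.0015, "ty": -0.02, "tz": 0, "turn": 0}, {"tx": 0.0015, "ty": -0.02, "tz": 0, "turn": 0}, {"tx": 0, "ty": -0.03, "tz": 0.04, "turn": 0}, {"tx": 0, "ty": -0.03, "tz": 0.02, "turn": -0.13}, {"tx": -0.01, "ty": -0.02, "tz": 0, "turn": -0.14}, {"tx": -0.02, "ty": -0.02, "tz": 0, "turn": -0.14}, {"tx": -0.02, "ty": -0.02, "tz": 0, "turn": -0.14}, {"tx": -0.02, "ty": -0.02, "tz": 0, "turn": -0.14}, {"tx": -0.02, "ty": -0.02, "tz": 0, "turn": -0.14}]'

```text
time_s: 12.8
position: [0.4472, -0.3003, 0.1981]
tcp_rot: [[0.698, -0.716, -0.0], [-0.716, -0.698, 0.001], [-0.001, -0.0, -1.0]]
force: [0.0, -0.3, -0.4]
opening: 0.345
```

>>> play_rows --series '[{"tx": -0.01, "ty": -0.01, "tz": 0, "turn": -0.14}, {"tx": -0.01, "ty": -0.01, "tz": 0, "turn": -0.14}, {"tx": 0, "ty": 0, "tz": 0, "turn": -0.14}, {"tx": 0, "ty": 0, "tz": -0.02, "turn": -0.14}, {"tx": 0, "ty": 0, "tz": -0.05, "turn": -0.07}, {"tx": 0, "ty": 0, "tz": -0.05, "turn": 0}, {"tx": 0, "ty": 0, "tz": 0, "turn": 0}, {"tx": 0, "ty": 0, "tz": 0, "turn": 0}]'

```text
time_s: 13.6
position: [0.4319, -0.3152, 0.1019]
tcp_rot: [[0.119, -0.993, -0.002], [-0.993, -0.119, 0.002], [-0.002, 0.001, -1.0]]
force: [0.8, -0.3, 0.1]
opening: 0.34
```

```bash
python3 st.py
```

```text
13.6 pos [ 0.4319 -0.3152  0.1019] F [ 0.8 -0.3  0.1] M [-0.039  0.171 -0.007] rack -0.1003 -0.345 out 0.27 op 0.34 psi -83.15 j6 35.0
```

>>> play_rows --series '[{"tx": 0, "ty": 0, "tz": -0.025, "turn": 0}, {"tx": 0, "ty": 0, "tz": -0.0135, "turn": 0}, {"tx": 0, "ty": 0, "tz": 0, "turn": 0}, {"tx": 0, "ty": 0, "tz": 0, "turn": 0}, {"tx": 0, "ty": 0, "tz": 0, "turn": 0}]'

```text
time_s: 14.1
position: [0.4329, -0.3155, 0.0728]
tcp_rot: [[0.12, -0.993, 0.001], [-0.993, -0.12, -0.002], [0.002, -0.001, -1.0]]
force: [0.6, 0.1, -1.2]
opening: 0.343
```

>>> play_rows --series '[{"tx": 0, "ty": 0, "tz": 0, "turn": 0}, {"tx": 0, "ty": 0, "tz": 0, "turn": 0}, {"tx": 0, "ty": 0, "tz": 0, "turn": 0}, {"tx": 0, "ty": 0, "tz": 0, "turn": 0}]' --gripper 0.65

```text
time_s: 14.5
position: [0.4324, -0.315, 0.0717]
tcp_rot: [[0.12, -0.993, 0.0], [-0.993, -0.12, -0.0], [0.0, -0.0, -1.0]]
force: [-0.5, 0.6, 0.1]
opening: 0.602
```

```bash
python3 st.py; python3 snap.py s8 side 250 100 350 180 7
```

```text
14.5 pos [ 0.4324 -0.315   0.0717] F [-0.5  0.6  0.1] M [-0.033  0.156  0.051] rack -0.0997 -0.3448 out 0.2698 op 0.602 psi -83.11 j6 35.1
```

View pics/s8.png

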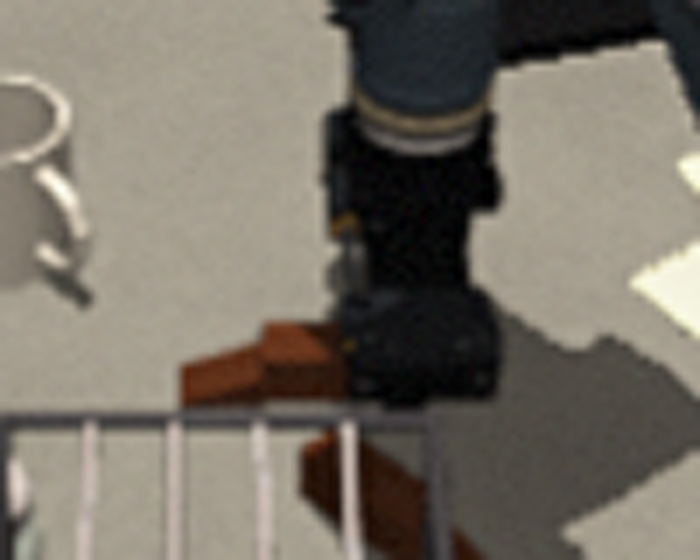

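>>> play_rows --series '[{"tx": 0, "ty": 0, "tz": 0.05, "turn": 0}, {"tx": 0, "ty": 0, "tz": 0.03, "turn": 0.05}, {"tx": 0, "ty": 0, "tz": 0, "turn": 0.14}, {"tx": 0, "ty": 0, "tz": 0, "turn": 0.14}, {"tx": 0, "ty": 0, "tz": 0, "turn": 0.14}, {"tx": 0, "ty": 0, "tz": 0, "turn": 0.14}, {"tx": 0, "ty": 0, "tz": 0, "turn": 0.14}, {"tx": 0, "ty": 0, "tz": 0, "turn": 0.14}, {"tx": 0, "ty": 0, "tz": 0, "turn": 0.14}, {"tx": 0, "ty": 0, "tz": 0, "turn": 0.14}]' --gripper 0.8

```text
time_s: 15.55
position: [0.4323, -0.3149, 0.1354]
tcp_rot: [[0.976, -0.217, -0.0], [-0.217, -0.976, 0.0], [-0.0, -0.0, -1.0]]
force: [0.1, -0.4, 0.4]
opening: 0.799
```

>>> play_rows --series '[{"tx": 0, "ty": 0, "tz": 0, "turn": 0.14}, {"tx": 0, "ty": 0, "tz": 0, "turn": 0.14}, {"tx": 0, "ty": 0, "tz": 0, "turn": 0.14}, {"tx": 0, "ty": 0, "tz": 0, "turn": 0.14}, {"tx": 0, "ty": 0, "tz": 0, "turn": 0.14}, {"tx": 0, "ty": 0, "tz": 0, "turn": 0.14}, {"tx": 0, "ty": 0, "tz": 0, "turn": 0.14}, {"tx": 0, "ty": 0, "tz": 0, "turn": 0.14}, {"tx": 0, "ty": 0, "tz": 0, "turn": 0.14}, {"tx": 0, "ty": 0, "tz": 0, "turn": 0.14}]'

```text
time_s: 16.55
position: [0.4323, -0.3149, 0.1354]
tcp_rot: [[0.318, 0.948, -0.0], [0.948, -0.318, 0.0], [0.0, -0.0, -1.0]]
force: [0.4, 0.5, 0.5]
opening: 0.799
```

>>> play_rows --series '[{"tx": 0, "ty": 0, "tz": 0, "turn": 0.14}, {"tx": 0, "ty": 0, "tz": 0, "turn": 0.14}, {"tx": 0, "ty": 0, "tz": 0, "turn": 0.14}, {"tx": 0, "ty": 0, "tz": 0, "turn": 0}, {"tx": 0, "ty": 0, "tz": 0, "turn": 0}]'

```text
time_s: 17.05
position: [0.4323, -0.3149, 0.1355]
tcp_rot: [[-0.106, 0.994, -0.0], [0.994, 0.106, 0.0], [0.0, -0.0, -1.0]]
force: [-0.3, -0.2, -0.1]
opening: 0.802
```

```bash
python3 st.py; python3 snap.py s9 side 230 80 350 180 6
```

```text
17.05 pos [ 0.4323 -0.3149  0.1355] F [-0.3 -0.2 -0.1] M [ 0.022  0.046 -0.048] rack -0.0998 -0.3447 out 0.2697 op 0.802 psi 96.11 j6 -144.2
```

View pics/s9.png

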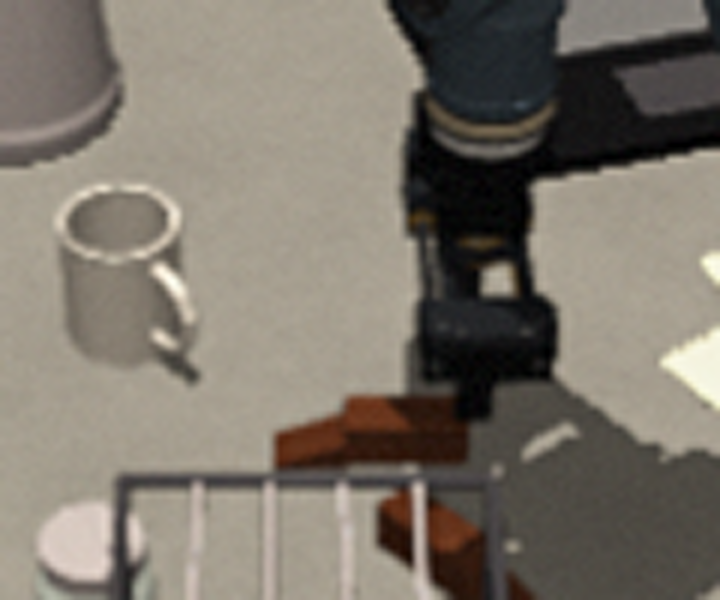

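Run:
```python
from h import *
S=np.load('s9.npy',allow_pickle=True).item()
c=lambda L:(np.array(L,float)+.5)/6-.5+[230,80]
a=unproj(S,c([(275,468),(467,460)]),0.)
print(a, np.linalg.norm(a[0]-a[1]))
print(unproj(S,c([(275,440)]),.003))
d=np.array([.9928,.12]); print((a[:,:2]-[.4323,-.3149])@d)
```

```text
[[ 0.54618357 -0.29021384  0.        ]
 [ 0.42652122 -0.30706188  0.        ]] 0.12084259966291745
[[ 0.54793793 -0.31226184  0.003     ]]
[ 0.11602595 -0.00479659]
```

>>> play_rows --series '[{"tx": -0.0019, "ty": 0, "tz": -0.04, "turn": 0.01}, {"tx": 0, "ty": 0, "tz": -0.0405, "turn": 0}, {"tx": 0, "ty": 0, "tz": 0, "turn": 0}, {"tx": 0, "ty": 0, "tz": 0, "turn": 0}]'

```text
time_s: 17.5
position: [0.431, -0.3152, 0.071]
tcp_rot: [[-0.118, 0.993, 0.0], [0.993, 0.118, 0.0], [0.0, 0.0, -1.0]]
force: [0.3, 0.2, -0.2]
opening: 0.799
```

>>> play_rows --series '[{"tx": 0, "ty": 0, "tz": 0, "turn": 0}, {"tx": 0, "ty": 0, "tz": 0, "turn": 0}, {"tx": 0, "ty": 0, "tz": 0, "turn": 0}, {"tx": 0, "ty": 0, "tz": 0, "turn": 0}, {"tx": 0, "ty": 0, "tz": 0, "turn": 0}, {"tx": 0, "ty": 0, "tz": 0, "turn": 0}, {"tx": 0, "ty": 0, "tz": 0, "turn": 0}, {"tx": 0, "ty": 0, "tz": 0, "turn": 0}]' --gripper 0

```text
time_s: 18.3
position: [0.4309, -0.315, 0.0712]
tcp_rot: [[-0.12, 0.993, 0.0], [0.993, 0.12, -0.0], [-0.0, 0.0, -1.0]]
force: [-0.1, -0.1, 0.3]
opening: 0.344
```

```bash
python3 st.py
```

```text
18.3 pos [ 0.4309 -0.315   0.0712] F [-0.1 -0.1  0.3] M [ 0.062 -0.027 -0.044] rack -0.1013 -0.3447 out 0.2697 op 0.344 psi 96.89 j6 -145.1
```

>>> play_rows --series '[{"tx": 0, "ty": 0, "tz": 0.04, "turn": 0}, {"tx": 0, "ty": 0, "tz": 0.06, "turn": 0}, {"tx": 0, "ty": 0, "tz": 0.06, "turn": 0}, {"tx": 0, "ty": 0, "tz": 0.06, "turn": 0}, {"tx": 0, "ty": 0.02, "tz": 0.06, "turn": -0.1}, {"tx": 0.006, "ty": 0.055, "tz": 0.02, "turn": -0.13}, {"tx": 0.006, "ty": 0.06, "tz": 0, "turn": -0.13}, {"tx": 0.006, "ty": 0.06, "tz": 0, "turn": -0.13}, {"tx": 0.006, "ty": 0.06, "tz": 0, "turn": -0.13}, {"tx": 0.006, "ty": 0.06, "tz": 0, "turn": -0.13}]'

```text
time_s: 19.3
position: [0.4539, -0.0685, 0.3106]
tcp_rot: [[0.605, 0.796, -0.0], [0.796, -0.605, 0.0], [0.0, -0.0, -1.0]]
force: [0.3, -0.4, -0.6]
opening: 0.34
```

>>> play_rows --series '[{"tx": 0.006, "ty": 0.06, "tz": 0, "turn": -0.13}, {"tx": 0.006, "ty": 0.06, "tz": 0, "turn": -0.13}, {"tx": 0.006, "ty": 0.06, "tz": 0, "turn": -0.13}, {"tx": 0.006, "ty": 0.06, "tz": 0, "turn": -0.13}, {"tx": 0.006, "ty": 0.06, "tz": 0, "turn": -0.13}, {"tx": 0.006, "ty": 0.06, "tz": 0, "turn": -0.13}, {"tx": 0, "ty": 0.04, "tz": 0, "turn": -0.02}, {"tx": 0, "ty": 0, "tz": 0, "turn": 0}, {"tx": 0, "ty": 0, "tz": 0, "turn": 0}]'

```text
time_s: 20.2
position: [0.4815, 0.2271, 0.3102]
tcp_rot: [[0.988, 0.154, -0.001], [0.154, -0.988, -0.001], [-0.001, 0.001, -1.0]]
force: [-0.2, -0.0, -0.3]
opening: 0.344
```

```bash
python3 st.py
```

```text
20.2 pos [0.4815 0.2271 0.3102] F [-0.2 -0.  -0.3] M [-0.119  0.066 -0.035] rack -0.0086 0.1918 out 0.1168 op 0.344 psi 8.88 j6 4.4
```

>>> play_rows --series '[{"tx": 0.0025, "ty": 0.037, "tz": 0, "turn": -0.037}, {"tx": 0.0025, "ty": 0.037, "tz": 0, "turn": -0.0365}, {"tx": 0, "ty": 0, "tz": -0.05, "turn": 0}, {"tx": 0, "ty": 0, "tz": -0.06, "turn": 0}, {"tx": 0, "ty": 0, "tz": -0.05, "turn": 0}, {"tx": 0, "ty": 0, "tz": -0.037, "turn": 0}, {"tx": 0, "ty": 0, "tz": 0, "turn": 0}, {"tx": 0, "ty": 0, "tz": 0, "turn": 0}]'

```text
time_s: 21.0
position: [0.4865, 0.2848, 0.1531]
tcp_rot: [[0.997, 0.074, -0.001], [0.074, -0.997, -0.001], [-0.001, 0.0, -1.0]]
force: [0.5, -0.6, -0.4]
opening: 0.342
```

```bash
python3 st.py; python3 snap.py s10 side 210 130 350 290 3.8
```

```text
21.0 pos [0.4865 0.2848 0.1531] F [ 0.5 -0.6 -0.4] M [-0.066  0.02  -0.065] rack 0.0009 0.249 out 0.174 op 0.342 psi 4.24 j6 14.8
```

View pics/s10.png

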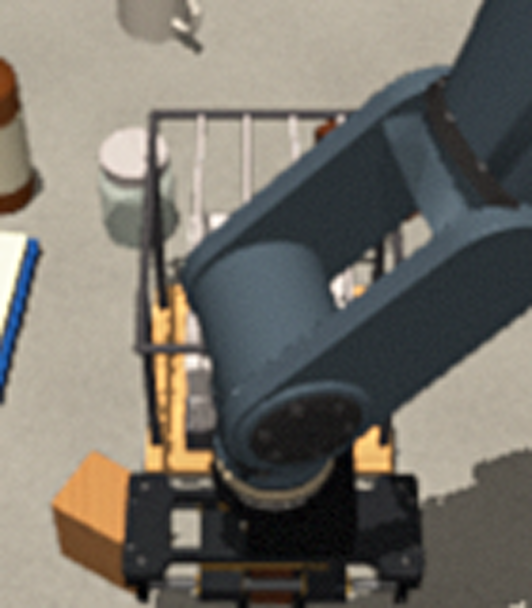

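>>> play_rows --series '[{"tx": 0.001, "ty": -0.02, "tz": 0, "turn": 0.003}, {"tx": 0.001, "ty": -0.02, "tz": 0, "turn": 0}, {"tx": 0.001, "ty": -0.022, "tz": 0, "turn": 0}, {"tx": 0, "ty": 0, "tz": 0, "turn": 0}, {"tx": 0.0006, "ty": -0.007, "tz": 0, "turn": 0}, {"tx": 0.0006, "ty": -0.007, "tz": 0, "turn": 0}, {"tx": 0, "ty": 0, "tz": 0, "turn": 0}, {"tx": 0, "ty": 0, "tz": 0, "turn": 0}]'

```text
time_s: 21.85
position: [0.4896, 0.2253, 0.1531]
tcp_rot: [[0.997, 0.079, 0.0], [0.079, -0.997, 0.0], [0.0, -0.0, -1.0]]
force: [-0.4, -0.4, -1.4]
opening: 0.342
```

```bash
python3 st.py; python3 snap.py t10 top 200 150 340 270 5;python3 snap.py s11 side 210 130 350 290 3.8
```

```text
21.85 pos [0.4896 0.2253 0.1531] F [-0.4 -0.4 -1.4] M [-0.068  0.018  0.028] rack -0.0007 0.1894 out 0.1144 op 0.342 psi 4.51 j6 8.3
```

View pics/t10.png

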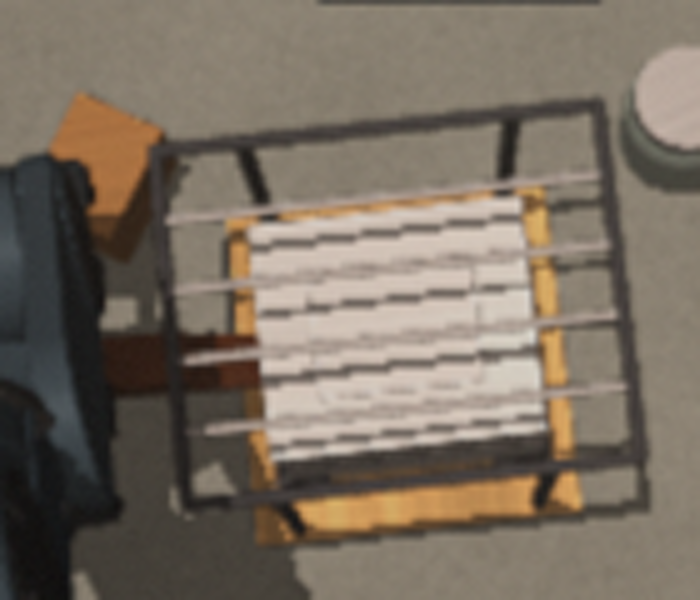

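View pics/s11.png

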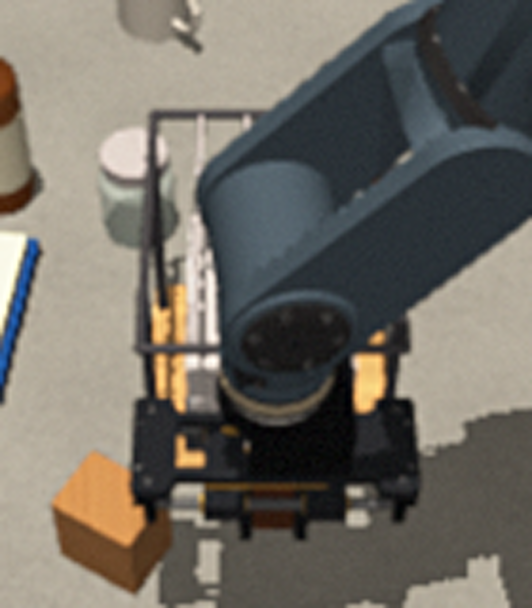

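>>> play_rows --series '[{"tx": 0, "ty": 0, "tz": -0.0024, "turn": 0}, {"tx": 0, "ty": 0, "tz": 0, "turn": 0}, {"tx": 0.0005, "ty": -0.006, "tz": 0, "turn": 0}, {"tx": 0, "ty": 0, "tz": 0, "turn": 0}, {"tx": 0, "ty": 0, "tz": 0, "turn": 0}]'

```text
time_s: 22.45
position: [0.4899, 0.2201, 0.151]
tcp_rot: [[0.997, 0.078, -0.0], [0.078, -0.997, -0.0], [-0.0, 0.0, -1.0]]
force: [-0.3, -0.9, -0.7]
opening: 0.342
```

```bash
python3 st.py
```

```text
22.45 pos [0.4899 0.2201 0.151 ] F [-0.3 -0.9 -0.7] M [-0.109  0.059  0.01 ] rack -0.0008 0.1842 out 0.1092 op 0.342 psi 4.49 j6 7.8
```

>>> play_rows --series '[{"tx": 0.0003, "ty": -0.004, "tz": 0, "turn": 0}, {"tx": 0, "ty": 0, "tz": 0, "turn": 0}, {"tx": 0, "ty": 0, "tz": 0, "turn": 0}]'

```text
time_s: 22.75
position: [0.4902, 0.2169, 0.1511]
tcp_rot: [[0.997, 0.078, -0.0], [0.078, -0.997, -0.0], [-0.0, 0.0, -1.0]]
force: [0.4, -0.5, 0.5]
opening: 0.342
```

```bash
python3 st.py
```

```text
22.75 pos [0.4902 0.2169 0.1511] F [ 0.4 -0.5  0.5] M [-0.213 -0.01  -0.046] rack -0.0007 0.181 out 0.106 op 0.342 psi 4.5 j6 7.4
```

>>> play_rows --series '[{"tx": 0.0003, "ty": -0.004, "tz": 0, "turn": 0}, {"tx": 0, "ty": 0, "tz": 0, "turn": 0}, {"tx": 0, "ty": 0, "tz": 0, "turn": 0}]'

```text
time_s: 23.05
position: [0.4904, 0.2154, 0.1513]
tcp_rot: [[0.997, 0.077, 0.001], [0.077, -0.997, 0.003], [0.001, -0.003, -1.0]]
force: [-0.6, 6.5, 0.4]
opening: 0.343
```

```bash
python3 st.py
```

```text
23.05 pos [0.4904 0.2154 0.1513] F [-0.6  6.5  0.4] M [ 0.904  0.191 -0.015] rack -0.0006 0.1795 out 0.1045 op 0.343 psi 4.41 j6 7.1
```

>>> play_rows --series '[{"tx": 0.0002, "ty": -0.0025, "tz": 0, "turn": 0}, {"tx": 0.0002, "ty": -0.0025, "tz": 0, "turn": 0}, {"tx": 0.0002, "ty": -0.0025, "tz": 0, "turn": 0}, {"tx": 0.0002, "ty": -0.0025, "tz": 0, "turn": 0}, {"tx": 0.0002, "ty": -0.0025, "tz": 0, "turn": 0}, {"tx": 0, "ty": 0, "tz": 0, "turn": 0}, {"tx": 0, "ty": 0, "tz": 0, "turn": 0}]'

```text
time_s: 23.75
position: [0.4913, 0.2061, 0.1514]
tcp_rot: [[0.997, 0.077, 0.001], [0.077, -0.997, 0.004], [0.002, -0.004, -1.0]]
force: [0.1, 9.5, -0.4]
opening: 0.343
```

```bash
python3 st.py
```

```text
23.75 pos [0.4913 0.2061 0.1514] F [ 0.1  9.5 -0.4] M [ 1.464  0.218 -0.002] rack -0.0004 0.1702 out 0.0952 op 0.343 psi 4.39 j6 6.0
```

>>> play_rows --series '[{"tx": 0.0002, "ty": -0.0025, "tz": 0, "turn": 0}, {"tx": 0.0002, "ty": -0.0025, "tz": 0, "turn": 0}, {"tx": 0.0002, "ty": -0.0025, "tz": 0, "turn": 0}, {"tx": 0.0002, "ty": -0.0025, "tz": 0, "turn": 0}, {"tx": 0, "ty": 0, "tz": 0, "turn": 0}, {"tx": 0, "ty": 0, "tz": 0, "turn": 0}]'

```text
time_s: 24.35
position: [0.4919, 0.198, 0.1514]
tcp_rot: [[0.997, 0.077, 0.001], [0.077, -0.997, 0.004], [0.001, -0.004, -1.0]]
force: [-1.3, 9.7, 0.8]
opening: 0.342
```

```bash
python3 st.py; python3 snap.py s12 side 210 130 350 290 3.8; python3 snap.py t12 top 200 150 340 270 5
```

```text
24.35 pos [0.4919 0.198  0.1514] F [-1.3  9.7  0.8] M [1.462 0.18  0.003] rack -0.0005 0.1621 out 0.0871 op 0.342 psi 4.4 j6 5.1
```

View pics/s12.png

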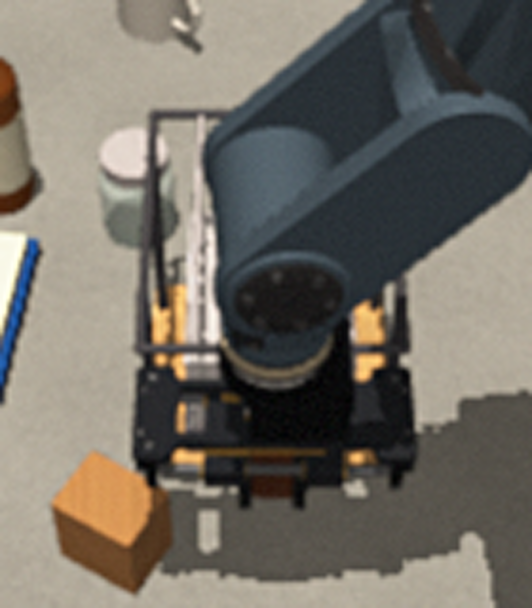

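>>> play_rows --series '[{"tx": 0.0002, "ty": -0.002, "tz": 0, "turn": 0}, {"tx": 0.0002, "ty": -0.0018, "tz": 0, "turn": 0}, {"tx": 0, "ty": 0, "tz": 0, "turn": 0}, {"tx": 0, "ty": 0, "tz": 0, "turn": 0}]'

```text
time_s: 24.85
position: [0.4922, 0.1951, 0.1514]
tcp_rot: [[0.997, 0.077, 0.001], [0.077, -0.997, 0.004], [0.001, -0.004, -1.0]]
force: [-1.2, 9.8, 0.6]
opening: 0.344
```

```bash
python3 st.py
```

```text
24.85 pos [0.4922 0.1951 0.1514] F [-1.2  9.8  0.6] M [1.418 0.156 0.022] rack -0.0004 0.1591 out 0.0841 op 0.344 psi 4.39 j6 4.8
```

>>> play_rows --series '[{"tx": 0.0001, "ty": -0.0015, "tz": 0, "turn": 0}, {"tx": 0, "ty": -0.001, "tz": 0, "turn": 0}, {"tx": 0, "ty": 0, "tz": 0, "turn": 0}, {"tx": 0, "ty": 0, "tz": 0, "turn": 0}]'

```text
time_s: 25.25
position: [0.4923, 0.1931, 0.1514]
tcp_rot: [[0.997, 0.077, 0.001], [0.077, -0.997, 0.004], [0.001, -0.004, -1.0]]
force: [0.0, 9.2, 0.3]
opening: 0.341
```

```bash
python3 st.py
```

```text
25.25 pos [0.4923 0.1931 0.1514] F [0.  9.2 0.3] M [1.487e+00 2.300e-01 1.000e-03] rack -0.0005 0.1571 out 0.0821 op 0.341 psi 4.39 j6 4.5
```

>>> play_rows --series '[{"tx": -0.0015, "ty": 0.018, "tz": 0, "turn": 0}, {"tx": -0.003, "ty": 0.04, "tz": 0, "turn": 0}, {"tx": -0.004, "ty": 0.055, "tz": 0, "turn": 0}, {"tx": 0, "ty": 0, "tz": 0.03, "turn": 0}, {"tx": 0, "ty": 0, "tz": 0.055, "turn": -0.07}, {"tx": 0, "ty": 0, "tz": 0.055, "turn": -0.14}, {"tx": 0, "ty": 0, "tz": 0.055, "turn": -0.14}, {"tx": 0.002, "ty": -0.02, "tz": 0.005, "turn": -0.14}, {"tx": 0.002, "ty": -0.03, "tz": 0, "turn": -0.14}, {"tx": 0.002, "ty": -0.035, "tz": 0, "turn": -0.14}]'

```text
time_s: 26.25
position: [0.4899, 0.2135, 0.3117]
tcp_rot: [[0.744, -0.668, 0.001], [-0.668, -0.744, -0.0], [0.001, -0.001, -1.0]]
force: [-0.1, -0.3, -0.5]
opening: 0.343
```

>>> play_rows --series '[{"tx": 0.003, "ty": -0.035, "tz": 0, "turn": -0.14}, {"tx": 0.003, "ty": -0.035, "tz": 0, "turn": -0.14}, {"tx": 0.003, "ty": -0.035, "tz": 0, "turn": -0.14}, {"tx": 0.003, "ty": -0.035, "tz": 0, "turn": -0.14}, {"tx": 0.003, "ty": -0.035, "tz": 0, "turn": -0.14}, {"tx": 0.003, "ty": -0.035, "tz": 0, "turn": -0.14}, {"tx": 0.003, "ty": -0.035, "tz": 0, "turn": -0.14}, {"tx": 0.003, "ty": -0.035, "tz": 0, "turn": -0.14}, {"tx": 0.003, "ty": -0.035, "tz": 0, "turn": -0.14}, {"tx": 0.003, "ty": -0.035, "tz": 0, "turn": -0.14}]'

```text
time_s: 27.25
position: [0.514, -0.0675, 0.3109]
tcp_rot: [[-0.588, -0.809, -0.001], [-0.809, 0.588, -0.0], [0.001, 0.0, -1.0]]
force: [0.2, -0.0, -0.3]
opening: 0.338
```

```bash
python3 st.py
```

```text
27.25 pos [ 0.514  -0.0675  0.3109] F [ 0.2 -0.  -0.3] M [-0.029  0.111 -0.023] rack 0.0009 -0.1043 out 0.0293 op 0.338 psi -126.03 j6 106.2
```

>>> play_rows --series '[{"tx": 0.002, "ty": -0.03, "tz": 0, "turn": -0.1375}, {"tx": 0.002, "ty": -0.03, "tz": 0, "turn": -0.1375}, {"tx": 0.002, "ty": -0.03, "tz": 0, "turn": -0.1375}, {"tx": 0.002, "ty": -0.03, "tz": 0, "turn": -0.1375}, {"tx": 0.002, "ty": -0.03, "tz": 0, "turn": -0.1375}, {"tx": 0.002, "ty": -0.03, "tz": 0, "turn": -0.1375}, {"tx": 0, "ty": 0, "tz": 0, "turn": 0}, {"tx": 0, "ty": 0, "tz": 0, "turn": 0}]'

```text
time_s: 28.05
position: [0.5235, -0.2104, 0.3107]
tcp_rot: [[-0.996, -0.085, -0.001], [-0.085, 0.996, 0.001], [0.001, 0.001, -1.0]]
force: [-0.4, 0.4, -0.3]
opening: 0.339
```

```bash
python3 st.py;python3 snap.py s13 side 220 130 350 260 4.5; python3 lidm.py side0 s7 s13
python3 - <<'E'
from h import *
import cv2
for n in('side0','s4','s13'):
    p=np.load(n+'.npy',allow_pickle=True).item(); cv2.imwrite(f'pics/{n}_L.png',cv2.resize(p['pixels'][215:255,245:320],None,fx=9,fy=9,interpolation=cv2.INTER_CUBIC))
a=[cv2.imread(f'pics/{n}_L.png') for n in('s4','s13')]; cv2.imwrite('pics/cmpL.png',np.hstack(a)[:, :1350][::1,::1] if 0 else cv2.resize(np.vstack(a),(640,690)))
E
```

```text
28.05 pos [ 0.5235 -0.2104  0.3107] F [-0.4  0.4 -0.3] M [ 0.02   0.149 -0.033] rack -0.0008 -0.2476 out 0.1726 op 0.339 psi -175.15 j6 141.9
rear edge pred [[286.84198184 186.09849459]
 [286.87952005 185.02013684]]
side0 187.01288659793815 186.86172070129766
s7 185.856004250797 185.79020073886545
s13 184.9729064039409 185.14579071969695
```

View pics/s13.png

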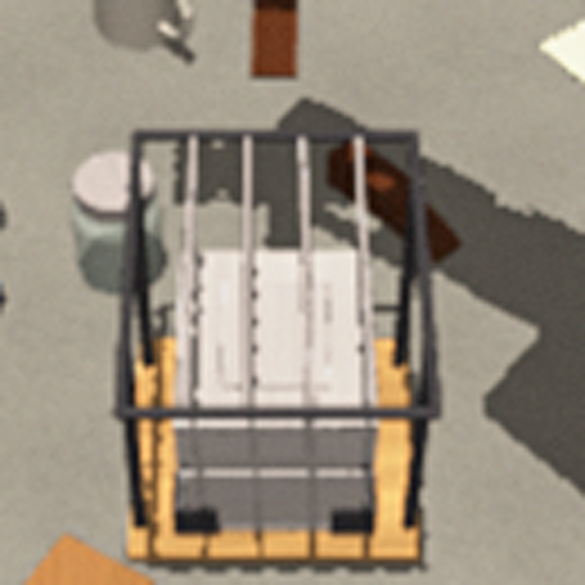

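View pics/cmpL.png

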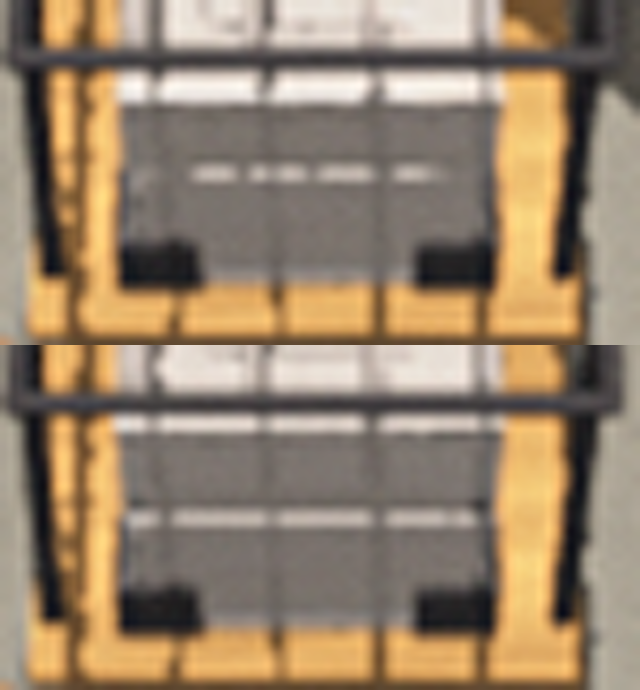

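```bash
cat > lid2.py <<'E'
from lidm import W
from h import *
import sys
P=np.load('side0.npy',allow_pickle=True).item()
q=proj(P,[W(0,.075,.125),W(0,.075,.130),W(0,-.075,.125),W(0,-.075,.13)]);print(q.round(2).tolist())
def cross(y,v0):
    # y 1D from high idx..; find midpoint crossing
    lo,hi=y[:3].mean(),y[-3:].mean(); t=(lo+hi)/2; s=np.sign(y-t)
    i=[k for k in range(len(y)-1) if s[k]!=s[k+1]]
    return [round(v0+k+(t-y[k])/(y[k+1]-y[k]),2) for k in i],round(lo),round(hi)
for n in sys.argv[1:]:
    p=np.load(n+'.npy',allow_pickle=True).item(); g=p['pixels'].astype(float).mean(2)
    print(n,'front',[cross(g[220:233,a:b].mean(1),220) for a,b in((263,270),(281,286),(291,298))])
    print('   rear',[cross(g[180:192,a:b].mean(1),180) for a,b in((268,272),(279,284),(291,297))])
E
python3 lid2.py side0 s3 s4 s7 s13
python3 - <<'E'
import numpy as np
for n in('side0','s4','s7','s13'):
    p=np.load(''+n+'.npy',allow_pickle=True).item(); g=p['pixels'].astype(float).mean(2); print(n,g[180:192,291:297].mean(1).round().tolist(), g[220:234,291:298].mean(1).round().tolist())
E
```

```text
rear edge pred [[286.84198184 186.09849459]
 [286.87952005 185.02013684]]
side0 187.01288659793815 186.86172070129766
s3 186.6448724905046 184.09351687138604
s4 186.63066954643628 186.57581924186212
s7 185.856004250797 185.79020073886545
s13 184.9729064039409 185.14579071969695
[[280.73, 225.57], [280.75, 224.54], [280.37, 186.09], [280.38, 185.01]]
side0 front [([np.float64(220.57), np.float64(222.39)], 80, 94), ([np.float64(220.57), np.float64(222.34)], 83, 96), ([np.float64(220.57), np.float64(222.31)], 85, 96)]
   rear [([np.float64(186.85)], 138, 199), ([np.float64(186.95)], 139, 204), ([np.float64(187.02)], 140, 204)]
s3 front [([np.float64(220.56), np.float64(222.39)], 95, 111), ([np.float64(220.56), np.float64(222.33)], 100, 114), ([np.float64(220.57), np.float64(222.32)], 101, 115)]
   rear [([np.float64(184.46)], 76, 225), ([np.float64(186.56)], 73, 229), ([np.float64(186.62)], 78, 229)]
s4 front [([np.float64(220.56), np.float64(222.39)], 96, 112), ([np.float64(220.56), np.float64(222.32)], 100, 115), ([np.float64(220.57), np.float64(222.32)], 102, 115)]
   rear [([np.floa
[... 749 characters left out ...]
41.0, 142.0, 141.0, 139.0, 138.0, 171.0, 206.0, 205.0, 203.0, 203.0] [129.0, 62.0, 63.0, 150.0, 207.0, 209.0, 177.0, 99.0, 92.0, 95.0, 97.0, 97.0, 94.0, 92.0]
s4 [79.0, 79.0, 79.0, 78.0, 78.0, 74.0, 99.0, 189.0, 235.0, 231.0, 229.0, 229.0] [154.0, 74.0, 77.0, 177.0, 235.0, 237.0, 206.0, 120.0, 110.0, 115.0, 116.0, 116.0, 114.0, 109.0]
s7 [78.0, 80.0, 79.0, 80.0, 73.0, 72.0, 175.0, 238.0, 233.0, 230.0, 230.0, 230.0] [155.0, 74.0, 78.0, 179.0, 237.0, 235.0, 206.0, 133.0, 105.0, 108.0, 111.0, 110.0, 108.0, 106.0]
s13 [80.0, 100.0, 122.0, 148.0, 164.0, 192.0, 225.0, 228.0, 226.0, 226.0, 226.0, 226.0] [150.0, 73.0, 78.0, 178.0, 199.0, 117.0, 114.0, 119.0, 119.0, 118.0, 118.0, 116.0, 112.0, 105.0]
```

>>> play_rows --series '[{"tx": 0.001, "ty": -0.003, "tz": -0.03, "turn": -0.0063}, {"tx": 0, "ty": 0, "tz": -0.06, "turn": 0}, {"tx": 0, "ty": 0, "tz": -0.06, "turn": 0}, {"tx": 0, "ty": 0, "tz": -0.047, "turn": 0}, {"tx": 0, "ty": 0, "tz": 0, "turn": 0}, {"tx": 0, "ty": 0, "tz": 0, "turn": 0}, {"tx": -0.001, "ty": 0.02, "tz": 0, "turn": 0}, {"tx": -0.002, "ty": 0.025, "tz": 0, "turn": 0}, {"tx": 0, "ty": 0, "tz": 0, "turn": 0}, {"tx": 0, "ty": 0, "tz": 0, "turn": 0}]'

```text
time_s: 29.1
position: [0.5226, -0.1759, 0.1548]
tcp_rot: [[-0.997, -0.08, 0.002], [-0.08, 0.997, -0.001], [-0.002, -0.001, -1.0]]
force: [0.5, -0.3, -0.6]
opening: 0.342
```

```bash
python3 st.py;python3 snap.py s14 side 220 130 350 260 4.5
```

```text
29.1 pos [ 0.5226 -0.1759  0.1548] F [ 0.5 -0.3 -0.6] M [ 0.031  0.101 -0.011] rack 0.0009 -0.2132 out 0.1382 op 0.342 psi -175.44 j6 145.2
```

View pics/s14.png

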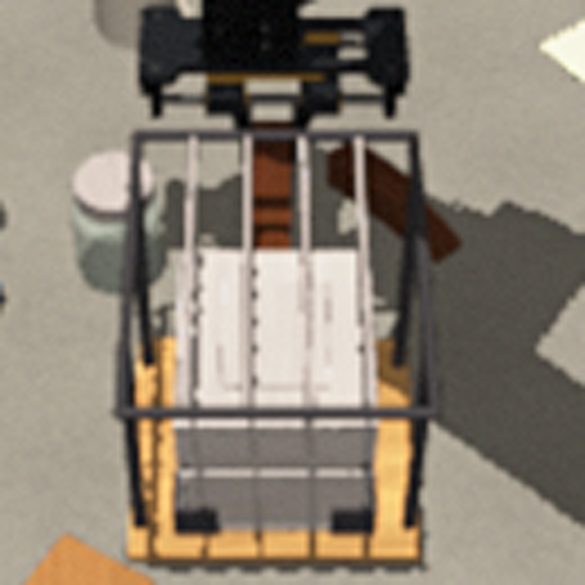

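>>> play_rows --series '[{"tx": 0, "ty": 0, "tz": -0.002, "turn": 0}, {"tx": -0.001, "ty": 0.012, "tz": 0, "turn": 0}, {"tx": -0.001, "ty": 0.012, "tz": 0, "turn": 0}, {"tx": -0.0008, "ty": 0.012, "tz": 0, "turn": 0}, {"tx": 0, "ty": 0, "tz": 0, "turn": 0}, {"tx": 0, "ty": 0, "tz": 0, "turn": 0}]'

```text
time_s: 29.75
position: [0.52, -0.1479, 0.1518]
tcp_rot: [[-0.997, -0.078, -0.0], [-0.078, 0.997, -0.0], [0.0, -0.0, -1.0]]
force: [0.7, 0.0, -0.3]
opening: 0.34
```

```bash
python3 st.py
```

```text
29.75 pos [ 0.52   -0.1479  0.1518] F [ 0.7  0.  -0.3] M [0.022 0.102 0.044] rack 0.0006 -0.185 out 0.11 op 0.34 psi -175.52 j6 147.8
```

>>> play_rows --series '[{"tx": -0.0005, "ty": 0.006, "tz": -0.0005, "turn": 0}, {"tx": -0.0005, "ty": 0.006, "tz": 0, "turn": 0}, {"tx": -0.0005, "ty": 0.006, "tz": 0, "turn": 0}, {"tx": 0, "ty": 0, "tz": 0, "turn": 0}, {"tx": 0, "ty": 0, "tz": 0, "turn": 0}]'

```text
time_s: 30.25
position: [0.5188, -0.1338, 0.1515]
tcp_rot: [[-0.997, -0.078, 0.0], [-0.078, 0.997, -0.0], [-0.0, -0.0, -1.0]]
force: [0.8, 0.8, -0.8]
opening: 0.344
```

```bash
python3 st.py
```

```text
30.25 pos [ 0.5188 -0.1338  0.1515] F [ 0.8  0.8 -0.8] M [0.023 0.159 0.009] rack 0.0005 -0.1708 out 0.0958 op 0.344 psi -175.55 j6 149.1
```

>>> play_rows --series '[{"tx": -0.0002, "ty": 0.003, "tz": 0, "turn": 0}, {"tx": -0.0002, "ty": 0.003, "tz": 0, "turn": 0}, {"tx": 0, "ty": 0, "tz": 0, "turn": 0}, {"tx": 0, "ty": 0, "tz": 0, "turn": 0}]'

```text
time_s: 30.65
position: [0.5189, -0.13, 0.1516]
tcp_rot: [[-0.997, -0.078, 0.001], [-0.078, 0.997, -0.002], [-0.001, -0.002, -1.0]]
force: [-1.0, -4.8, -1.2]
opening: 0.34
```

```bash
python3 st.py
```

```text
30.65 pos [ 0.5189 -0.13    0.1516] F [-1.  -4.8 -1.2] M [-0.923  0.192  0.059] rack 0.0009 -0.1671 out 0.0921 op 0.34 psi -175.54 j6 149.6
```

>>> play_rows --series '[{"tx": -0.0002, "ty": 0.0025, "tz": 0, "turn": 0}, {"tx": -0.0002, "ty": 0.0025, "tz": 0, "turn": 0}, {"tx": -0.0002, "ty": 0.0025, "tz": 0, "turn": 0}, {"tx": -0.0002, "ty": 0.0025, "tz": 0, "turn": 0}, {"tx": 0, "ty": 0, "tz": 0, "turn": 0}, {"tx": 0, "ty": 0, "tz": 0, "turn": 0}]'

```text
time_s: 31.25
position: [0.5195, -0.1235, 0.1521]
tcp_rot: [[-0.997, -0.078, 0.004], [-0.078, 0.997, -0.005], [-0.004, -0.005, -1.0]]
force: [0.5, -8.5, -1.3]
opening: 0.342
```

```bash
python3 st.py
```

```text
31.25 pos [ 0.5195 -0.1235  0.1521] F [ 0.5 -8.5 -1.3] M [-1.58   0.031 -0.007] rack 0.002 -0.1607 out 0.0857 op 0.342 psi -175.53 j6 150.4
```

>>> play_rows --series '[{"tx": -0.0001, "ty": 0.002, "tz": 0, "turn": 0}, {"tx": -0.0001, "ty": 0.0015, "tz": 0, "turn": 0}, {"tx": 0, "ty": 0, "tz": 0, "turn": 0}, {"tx": 0, "ty": 0, "tz": 0, "turn": 0}]'

```text
time_s: 31.65
position: [0.5195, -0.1208, 0.152]
tcp_rot: [[-0.997, -0.078, 0.005], [-0.078, 0.997, -0.005], [-0.004, -0.005, -1.0]]
force: [0.4, -9.3, -2.1]
opening: 0.343
```

```bash
python3 st.py;python3 snap.py s15 side 220 130 350 260 4.5; python3 lid2.py s15|tail -2
```

```text
31.65 pos [ 0.5195 -0.1208  0.152 ] F [ 0.4 -9.3 -2.1] M [-1.645  0.013 -0.   ] rack 0.0022 -0.158 out 0.083 op 0.343 psi -175.54 j6 150.6
s15 front [([np.float64(220.55), np.float64(222.28)], 98, 111), ([np.float64(220.57), np.float64(222.3)], 102, 114), ([np.float64(220.58), np.float64(222.29)], 103, 114)]
   rear [([np.float64(184.76)], 111, 225), ([np.float64(184.55)], 65, 227), ([np.float64(184.6)], 78, 228)]
```

```bash
cat > lid3.py <<'E'
import numpy as np,sys
def fr(n,T=174):
    p=np.load(''+n+'.npy',allow_pickle=True).item(); g=p['pixels'].astype(float).mean(2); o=[]
    for a,b in((263,270),(281,286),(291,298)):
        y=g[223:232,a:b].mean(1); hi=y.max(); lo=np.median(y[-4:]); t=(hi+lo)/2
        k=max(i for i in range(len(y)-1) if y[i]>=t>y[i+1]); o.append(223+k+(y[k]-t)/(y[k]-y[k+1]))
    r=[]
    for a,b in((279,284),(291,297)):
        y=g[180:192,a:b].mean(1); t=(y[:4].mean()+y[-3:].mean())/2
        k=[i for i in range(len(y)-1) if y[i]<t<=y[i+1]][-1]; r.append(180+k+(t-y[k])/(y[k+1]-y[k]))
    return np.mean(o),np.mean(r)
f0,r0=fr('s4')
for n in sys.argv[1:]:
    f,r=fr(n); L,R=np.linalg.solve([[-.271,.065],[-.065,-.151]],[f-f0,r-r0]); print(n,round(f-f0,2),round(r-r0,2),'L',round(L,1),'R',round(R,1))
E
python3 lid3.py s4 s5 s6 s7 s14 s15
```

```text
s4 0.0 0.0 L -0.0 R -0.0
s5 -0.08 -0.58 L 1.1 R 3.4
s6 0.1 -0.78 L 0.8 R 4.8
s7 0.14 -0.76 L 0.6 R 4.7
s14 -1.8 -1.55 L 8.3 R 6.7
s15 -1.82 -1.99 L 8.9 R 9.3
```

>>> play_rows --series '[{"tx": 0.0015, "ty": -0.018, "tz": 0, "turn": 0}, {"tx": 0.003, "ty": -0.04, "tz": 0, "turn": 0}, {"tx": 0.004, "ty": -0.055, "tz": 0, "turn": 0}, {"tx": 0, "ty": 0, "tz": 0.03, "turn": 0}, {"tx": 0, "ty": 0, "tz": 0.055, "turn": 0}, {"tx": 0, "ty": 0, "tz": 0.055, "turn": 0}, {"tx": 0, "ty": 0, "tz": 0.055, "turn": 0}, {"tx": 0, "ty": 0.02, "tz": 0.01, "turn": 0.06}, {"tx": 0.002, "ty": 0.05, "tz": 0, "turn": 0.12}, {"tx": 0.002, "ty": 0.06, "tz": 0, "turn": 0.12}]'

```text
time_s: 32.7
position: [0.5275, -0.1047, 0.316]
tcp_rot: [[-0.924, -0.383, 0.001], [-0.383, 0.924, 0.001], [-0.001, 0.001, -1.0]]
force: [0.0, 0.7, -1.1]
opening: 0.342
```

```bash
python3 st.py
```

```text
32.7 pos [ 0.5275 -0.1047  0.316 ] F [ 0.   0.7 -1.1] M [ 0.012  0.16  -0.004] rack 0.0115 -0.1425 out 0.0675 op 0.342 psi -157.5 j6 134.3
```

>>> play_rows --series '[{"tx": 0.003, "ty": 0.058, "tz": 0, "turn": 0.13}, {"tx": 0.003, "ty": 0.058, "tz": 0, "turn": 0.13}, {"tx": 0.003, "ty": 0.058, "tz": 0, "turn": 0.13}, {"tx": 0.003, "ty": 0.058, "tz": 0, "turn": 0.13}, {"tx": 0.003, "ty": 0.058, "tz": 0, "turn": 0.13}, {"tx": 0.003, "ty": 0.058, "tz": 0, "turn": 0.13}, {"tx": 0.003, "ty": 0.058, "tz": 0, "turn": 0.13}, {"tx": 0.003, "ty": 0.058, "tz": 0, "turn": 0.13}, {"tx": 0.003, "ty": 0.058, "tz": 0, "turn": 0.13}, {"tx": 0, "ty": 0, "tz": 0, "turn": 0}]'

```text
time_s: 33.7
position: [0.5481, 0.3184, 0.3148]
tcp_rot: [[0.053, -0.999, -0.002], [-0.999, -0.053, 0.004], [-0.004, 0.001, -1.0]]
force: [0.2, -0.4, -0.3]
opening: 0.342
```

```bash
python3 st.py; python3 snap.py s16 side 220 130 350 260 4.5; python3 lid3.py s16
```

```text
33.7 pos [0.5481 0.3184 0.3148] F [ 0.2 -0.4 -0.3] M [-0.076  0.108 -0.039] rack 0.0649 0.2777 out 0.2027 op 0.342 psi -86.95 j6 106.8
s16 -1.65 3.63 L 0.3 R -24.2
```

>>> play_rows --series '[{"tx": 0.003, "ty": 0.03, "tz": 0, "turn": 0.04}, {"tx": 0.003, "ty": 0.034, "tz": -0.02, "turn": 0.04}, {"tx": 0, "ty": 0, "tz": -0.055, "turn": 0}, {"tx": 0, "ty": 0, "tz": -0.06, "turn": 0}, {"tx": 0, "ty": 0, "tz": -0.06, "turn": 0}, {"tx": 0, "ty": 0, "tz": -0.05, "turn": 0}, {"tx": 0, "ty": 0, "tz": 0, "turn": 0}, {"tx": 0, "ty": 0, "tz": 0, "turn": 0}]'

```text
time_s: 34.55
position: [0.5541, 0.3629, 0.1193]
tcp_rot: [[0.127, -0.992, -0.002], [-0.992, -0.127, -0.001], [0.0, 0.002, -1.0]]
force: [-0.3, 1.1, -0.6]
opening: 0.339
```

```bash
python3 st.py; python3 snap.py s17 side 200 270 360 390 4.5; python3 snap.py t17 top 100 150 260 270 4.5
```

```text
34.55 pos [0.5541 0.3629 0.1193] F [-0.3  1.1 -0.6] M [-0.065  0.072  0.043] rack 0.0744 0.3215 out 0.2465 op 0.339 psi -82.69 j6 106.2
```

View pics/s17.png

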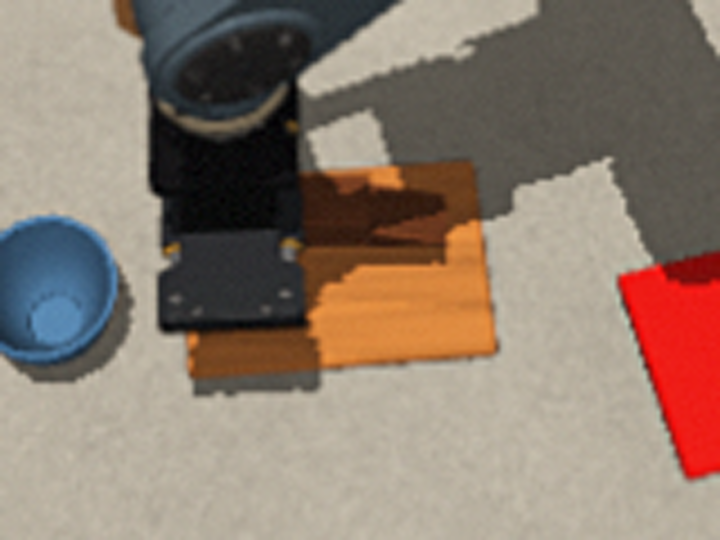

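View pics/t17.png

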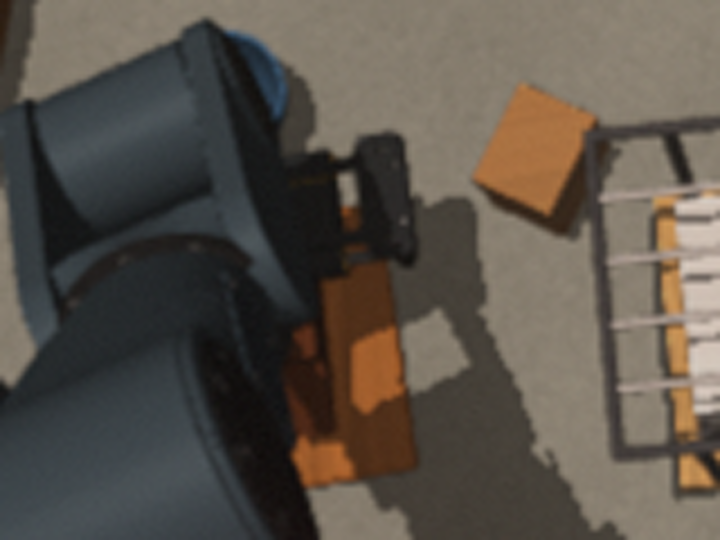

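>>> play_rows --series '[{"tx": 0, "ty": 0.01, "tz": -0.025, "turn": 0}, {"tx": 0, "ty": 0, "tz": -0.015, "turn": 0}, {"tx": 0, "ty": 0, "tz": -0.003, "turn": 0}, {"tx": 0, "ty": 0, "tz": 0, "turn": 0}, {"tx": 0, "ty": 0, "tz": 0, "turn": 0}, {"tx": 0, "ty": 0, "tz": 0, "turn": 0}]'

```text
time_s: 35.25
position: [0.5545, 0.3722, 0.086]
tcp_rot: [[0.129, -0.992, 0.001], [-0.992, -0.129, 0.001], [-0.0, -0.001, -1.0]]
force: [0.0, 0.7, 0.2]
opening: 0.34
```

```bash
python3 st.py
```

```text
35.25 pos [0.5545 0.3722 0.086 ] F [0.  0.7 0.2] M [-0.068  0.108  0.   ] rack 0.0755 0.3308 out 0.2558 op 0.34 psi -82.58 j6 106.9
```

Slightly lower, then release.

>>> play_rows --series '[{"tx": 0, "ty": 0, "tz": -0.0018, "turn": 0}, {"tx": 0, "ty": 0, "tz": -0.001, "turn": 0}, {"tx": 0, "ty": 0, "tz": 0, "turn": 0}, {"tx": 0, "ty": 0, "tz": 0, "turn": 0}]'

```text
time_s: 35.65
position: [0.5542, 0.3721, 0.0832]
tcp_rot: [[0.129, -0.992, 0.0], [-0.992, -0.129, 0.0], [-0.0, -0.0, -1.0]]
force: [-0.5, -0.3, 3.3]
opening: 0.345
```

>>> play_rows --series '[{"tx": 0, "ty": 0, "tz": 0, "turn": 0}, {"tx": 0, "ty": 0, "tz": 0, "turn": 0}, {"tx": 0, "ty": 0, "tz": 0, "turn": 0}, {"tx": 0, "ty": 0, "tz": 0, "turn": 0}, {"tx": 0, "ty": 0, "tz": 0, "turn": 0}]' --gripper 0.65

```text
time_s: 36.15
position: [0.554, 0.3721, 0.0827]
tcp_rot: [[0.129, -0.992, -0.0], [-0.992, -0.129, -0.0], [0.0, 0.0, -1.0]]
force: [-0.1, -0.0, -0.3]
opening: 0.634
```

>>> play_rows --series '[{"tx": 0, "ty": 0, "tz": 0.02, "turn": 0}, {"tx": 0, "ty": 0, "tz": 0.05, "turn": 0}, {"tx": 0, "ty": 0, "tz": 0.06, "turn": 0}, {"tx": 0, "ty": 0, "tz": 0.06, "turn": 0}, {"tx": -0.03, "ty": 0.05, "tz": 0.06, "turn": 0}, {"tx": -0.04, "ty": 0.055, "tz": 0.02, "turn": 0}, {"tx": -0.04, "ty": 0.055, "tz": 0, "turn": 0}, {"tx": -0.04, "ty": 0.055, "tz": 0, "turn": 0}, {"tx": -0.04, "ty": 0.055, "tz": 0, "turn": 0}, {"tx": 0, "ty": 0, "tz": 0, "turn": 0}]'

```text
time_s: 37.15
position: [0.4144, 0.5671, 0.2863]
tcp_rot: [[0.137, -0.991, -0.001], [-0.991, -0.137, 0.004], [-0.004, 0.0, -1.0]]
force: [-0.4, -0.7, -0.3]
opening: 0.647
```

```bash
python3 st.py; python3 snap.py s18 side 160 100 400 400 2.0; python3 snap.py t18 top 100 90 460 290 2.1; python3 lid3.py s18
python3 - <<'E'
from h import *
p=np.load('side0.npy',allow_pickle=True).item()
E
```

```text
37.15 pos [0.4144 0.5671 0.2863] F [-0.4 -0.7 -0.3] M [-0.102  0.178 -0.011] rack -0.0489 0.536 out 0.461 op 0.647 psi -82.14 j6 126.8
s18 -1.82 -1.62 L 8.4 R 7.1
```

View pics/s18.png

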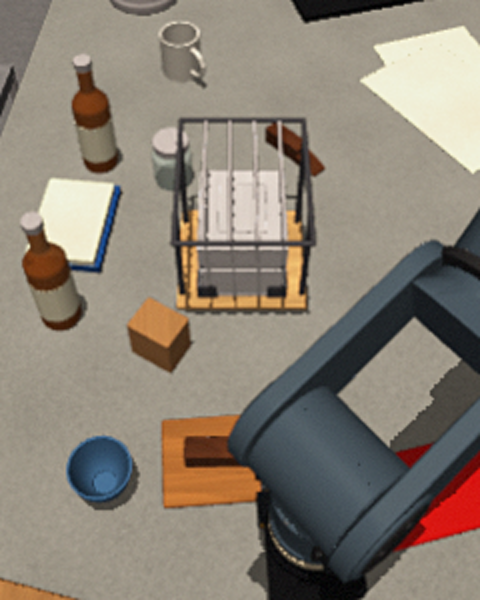

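View pics/t18.png

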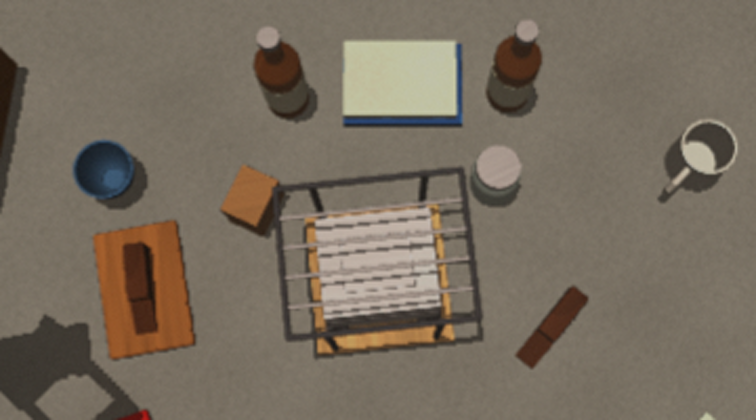

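```bash
sed -i "s/fr('s4')/fr(sys.argv[1])/" lid3.py; python3 lid3.py side0 side0 s18; python3 lid3.py s4 s15
python3 - <<'E'
from h import *
for n in('side0','s13','s18'):
    g=np.load(n+'.npy',allow_pickle=True).item()['pixels'].astype(float).mean(2)
    for a,b in((279,284),(291,297)): print(n,g[178:192,a:b].mean(1).round().tolist())
T=np.load('t18.npy',allow_pickle=True).item()
c=lambda L:(np.array(L,float)+.5)/2.1-.5+[100,90]
b=unproj(T,c([(93,235),(178,221),(195,345),(111,358)]),.012); print('board',b.mean(0))
w=unproj(T,c([(136,333),(157,331)]),.015); print('tip',w.mean(0))
k=unproj(T,c([(126,245),(146,243)]),.048); print('back top',k.mean(0),'centre',(w.mean(0)+k.mean(0))/2)
p=[('jar',(498,166),.095),('tea',(249,194),.08)]
T0=np.load('top0.npy',allow_pickle=True).item()
d=cv2.absdiff(T0['pixels'],T['pixels']).max(2)
print({n:(int(np.median(d[v-5:v+5,u-5:u+5]))) for n,(u,v) in dict(jar=(337,170),tea=(219,183),bA=(228,108),bB=(350,105),mug=(437,159),sug=(149,170)).items()})
E
```

```text
side0 0.0 0.0 L -0.0 R -0.0
side0 0.0 0.0 L -0.0 R -0.0
s18 -1.79 -2.05 L 8.9 R 9.7
s4 0.0 0.0 L -0.0 R -0.0
s15 -1.82 -1.99 L 8.9 R 9.3
side0 [138.0, 139.0, 139.0, 138.0, 140.0, 139.0, 139.0, 138.0, 139.0, 173.0, 205.0, 204.0, 204.0, 204.0]
side0 [137.0, 139.0, 138.0, 140.0, 141.0, 142.0, 141.0, 139.0, 138.0, 171.0, 206.0, 205.0, 203.0, 203.0]
s13 [86.0, 85.0, 86.0, 87.0, 82.0, 72.0, 79.0, 151.0, 217.0, 229.0, 227.0, 226.0, 226.0, 227.0]
s13 [92.0, 74.0, 80.0, 100.0, 122.0, 148.0, 164.0, 192.0, 225.0, 228.0, 226.0, 226.0, 226.0, 226.0]
s18 [150.0, 149.0, 149.0, 151.0, 151.0, 149.0, 149.0, 185.0, 220.0, 218.0, 217.0, 217.0, 217.0, 209.0]
s18 [149.0, 150.0, 150.0, 151.0, 152.0, 150.0, 149.0, 184.0, 219.0, 218.0, 217.0, 216.0, 216.0, 213.0]
board [0.49741444 0.36291135 0.012     ]
tip [0.43702355 0.35823948 0.015     ]
back top [0.55477279 0.36599904 0.048     ] centre [0.49589817 0.36211926 0.0315    ]
{'jar': 5, 'tea': 4, 'bA': 5, 'bB': 4, 'mug': 4, 'sug': 3}
```

```bash
python3 -c "
from h import *
print(bot.hand_in())"
```

```text
the job is handed in; nothing more can be done
None
```

The lid is pried up on both sides, the wedge is flat on the middle of the cutting board, and I handed the job in at about 37 s. The hand-in gave no verdict, so everything below rests on my own measurements.

**What I did:** I took the right-most wedge and pried the right side first, to about 5 mm. Then I laid the wedge on the table and gripped it again with the hand turned half round. That let me pry the left side to about 8.5 mm and then the right side past 8 mm without running into a wrist joint limit. The hand always points straight down, so I held the wedge at its back end to stay clear of the shelf. The pushing force stayed near 10 N throughout, with no sign of touching the shelf.

**Last checks:**

| Check | Result |
|---|---|
| Left side of lid | about 8.9 mm up, by camera against the first picture |
| Right side of lid | about 9.7 mm up, by camera; about 8.2 mm by how far the wedge went in |
| Largest tilt while prying | about 5 mm between sides, estimated; the limit is 6 mm |
| Wedge position | about 2 mm from the board's centre, right way up in the pictures |
| Bystanders | jar, tea box, mug, bowl and bottles look unchanged in the top view; I did not measure the books, which look in place |

**Disagreement:** using a reference picture with the arm's shadow behind the lid gave only 7.1 mm for the right side. I put that down to the shadow shifting the edge. The shadow-free picture, the shadow-matched picture taken during the last pry (9.3 mm) and the depth figure all put it above 8 mm.

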